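# Load glued pen blanks into the clamp press with tongs

## Task

Raise the clamp lever of the glue press all the way up, then use the sprung tongs to lift the freshly glued pen blanks off the mat and lay each one flat in a groove of its own in the press bed; never touch the sticky blanks with anything but the tongs. Hang the tongs back in their stand, then lower the holed cover plate over the two locating pins until it rests flush on the bed's end rails, and last swing the lever down until its foot rests on the plate. Leave the glue bottle and the pencil cup alone.

Things in the scene. Friction and masses are not known exactly. Their poses are not given: they have to be found in the camera images.
- bed: Fixed glue press bed, steel base 270 x 142 x 8 mm (x from -90 to 180 mm). Origin on the table under the middle of the grooves; x along the grooves towards the clamp head, y across, z up. A white head (two cheeks to 70 mm above the table, x 110 to 165 mm, y within 25 mm) carries the lever.
- lever (a joint): Clamp lever: 0 = fully down (the plate, if in place, stops it at about 0.04), grows as its ball is raised, fully up at 1.1 rad. It hinges about the bed's y axis through lever_pivot and stays where left (about 2 N at the ball moves it). It starts down, barring the plate's place.
- lever_pivot (a point): The lever's hinge axis, at (130, 0, 55) mm in the bed's frame.
- lever_ball (a point): Centre of the black 26 mm ball at the lever's end, 90 mm from the hinge: at lever angle q it lies at x = 130 - 90 cos(q + 0.524), y = 0, z = 55 + 90 sin(q + 0.524) mm in the bed's frame. A 12 mm rod runs from it to the hinge. A second arm below carries the rubber foot that presses the plate above the +x rail.
- plate: Loose aluminium cover plate, 160 (x) x 136 (y) x 10 mm, about 0.45 kg, lying grip up. Origin at the centre of its underside. Two 16 mm through holes at (-66, +45) and (+66, -45) mm, so it fits turned by half a turn too. A wooden bar grip stands on its middle: 14 mm thick (x), 80 mm long (y), from 10 to 52 mm above the underside.
- stand: Fixed wooden tongs stand, base 110 x 90 mm, with two notched uprights at x = +-41 mm (14 mm thick; 68 mm free between them), the notches open upward. Origin under its middle.
- stand_rest (a point): Where the middle of the tongs' cross-bar rests: 130 mm above the table, on the line between the shallow V notches (each about 38 mm wide at the mouth, 11 mm deep).
- tongs: Sprung steel tongs, 100 g, hanging tips down from the stand by a cross-bar (8 mm round, 100 mm long, along the tongs' x). Origin at the bar's middle, z up. Two arms 18 mm wide, hinged at the bar 13 mm either side of the middle, spread in y; free, the rubber tips are 49 mm apart inside, 64 mm over their outsides.
- blank0: Glued-up wooden pen blank, 80 (x) x 22 x 22 mm, 35 g, lying on the mat or in the press. Origin at the centre of its underside as first laid. May be absent.
- blank0_center (a point): Centre of blank0, 11 mm above what it lies on.
- blank1: Another such blank; may be absent.
- blank1_center (a point): Centre of blank1.
- blank2: Another such blank; may be absent.
- blank2_center (a point): Centre of blank2.
- glue: Bystander: glue bottle, 56 mm in diameter, 150 mm high, standing. Origin under its middle.
- pencup: Bystander: white pencil cup, 70 mm in diameter, 90 mm high. Origin under its middle.
- groove (a point): Middle of the floor of the middle groove, 8 mm above the table. Three like grooves along the bed's x, 30 mm wide and 104 mm long, centred at y = -44, 0 and +44 mm of the bed, parted by flat ribs with tops 16 mm above the table. Rails across both ends (|x| from 52 to 80 mm), tops 32 mm above the table, carry the cover plate.
- pin_a (a point): Tip of a locating pin, 12 mm thick with tapered tip, on the -x rail at (-66, +45) mm of the bed; tip 56 mm above the table.
- pin_b (a point): Tip of the other locating pin, on the +x rail at (+66, -45) mm of the bed; same size.
- tongs_squeeze (a point): Midway between the arms, 34 mm below the cross-bar: squeeze the arms along the tongs' y here (black patches 22 mm wide, 16 to 52 mm below the bar). Outside width here: free 40 mm; 37 mm half squeezed (held safely, tips 41 mm apart); 30 mm shut on a 22 mm blank. Spring: 3 N each side at 37 mm, 9 N on a blank.
- tongs_tips (a point): Midway between the lower ends of the tips, 100 mm below the cross-bar; the 22 mm wide rubber tips grip over their last 18 mm, parallel on a blank.
Mind the look-alikes: they are no part of the job. Leave any orange look-alike of the tongs alone. What is shaped like the stand but orange is not meant.

How it is judged:
By the outcome, as a careful person would: the job done as asked, in the order asked, and still so for the second after the job is handed in, with the robot touching nothing.
Of blank0, blank1, blank2 only 2 to 3 are there at a start; the rules pass over those that are not, and their reading is None.
At some moment in a run one of blank0, blank1, blank2, plate may be knocked a few centimetres aside while the robot is not near it.
It also fails if it takes over 192 s, if anything falls off the work surface, if the arm or the gripper's body presses on something with over 40 N, if the wrist force passes 120 N, or if a joint passes its speed limit or range.

## Robot

A 6-joint arm with a two-finger parallel gripper is mounted at the origin on the work surface. World frame = base frame: x ahead of the robot, y to its left, z up, the work surface at z = 0. Lengths are in m, angles in rad, forces in N, time in s.
With the tool pointing down it reaches from about 0.375 to 0.975 m from the base axis. Payload 3.8 kg.
Tool frame: the origin (TCP) lies where the fingers leave the gripper's body, on its centre line; the fingertips stand 73 mm ahead of it and the grasp point (between the pads) lies 54 mm ahead of it; z points along the fingers, y is the line along which they close (so a half turn about z gives the same grasp; the last joint's range is limited). The gripper opens to 85 mm and grips with 20 to 120 N. Pads are 22 mm wide; open, the fingers measure 114 mm over their backs; the gripper's body (76 mm by 85 mm) begins 54 mm behind the grasp point. The pads swing forward as they close: fully open they stand 13 mm farther back than shut.
Start: joints at [-1.137, 0.264, 1.604, -0, 1.274, -0.037], TCP at [0.306, -0.602, 0.304] pointing down, gripper open.
Joint ranges: [-2.63, 2.63], [-0.94, 2.18], [0.31, 2.57], [-1.31, 4.45], [0, 2.66], [-2.55, 2.55]. Speed limits (rad/s): [2.57, 2.57, 3.14, 3.14, 3.14, 3.14].

## Interface

Orientations are given as a rotation vector (axis times angle).
In Python, from workcell import read_state, viewer, bot gives the robot as it stands.
- The arm moves only by the tool jog_arm, never from a script. Its argument "increments" is a list that holds one entry, the list of rows, each a list of 7 numbers: the shift along the tool's x, y, z in units of 30 mm (1.0 is 30 mm), then the turn, a rotation vector about the tool's x, y, z in units of 6 degrees (1.0 is 6 degrees), then the opening, from -1 (shut) to 1 (fully open). A call has exactly 5 rows; each row shifts and turns the commanded pose from where the row before left it, along the tool's axes as they then stand; what a row does not reach is not made up. A row lasts 1/12 s, in which the tool goes at most 41.7 mm and 7.16 degrees, less where a joint would pass 70% of its speed; a pose out of reach is approached as far as the arm can. A call is refused whole if a number of a shift passes 1 or a number of a turn 1, either way. A call with a gripper value outside its range is refused whole. The fingers move at their own pace and stop on an object; "force" is the grip in N (left out, the last holds). Time passes only in rows, so rows that do not move let the fingers close, or fill a call up. It gives the time, the measured TCP pose, the force, the opening and the grip force at its end, in the units of the state.
- read_state(): the state, without advancing time (a new reading comes with each control period).
- viewer.read_camera(name): name is "scene" or "side" or "wrist"; returns (picture, depth): 480x640x3 uint8, blue, green, red; 480x640 float32, m along the optical axis (not along the pixel's ray), 0 where there is no reading.
- viewer.camera_params(name): a dict with "fx", "fy", "cx", "cy" (pixels), "R" (3x3) and "t" (3): a world point X has camera coordinates R X + t; the wrist camera has in their place "hand_eye" (4x4, takes a point from camera to tool coordinates, whose origin is the TCP and whose axes are the flange's). Camera axes: x right, y down, z forward; pixel columns grow to the right and rows downward; lengths in m; the calibration is good to about 2 mm. A picture is of the moment at which its call begins: read the wrist's pose just before it. camera_params takes no time and is no camera call.
- bot.finish_job(): hands the job in; it is judged then, once.
The state is a dict: "time": time; "q": joint angles; "joint_vel": joint speeds; "joint_torque": joint torques, N m; "tool_pos": TCP position; "tcp_rot": TCP orientation; "wrist_force": force on the tool from outside, world axes, zero at the start; "torque": the same for the moment, N m; "width": opening from 0.0 (shut) to 1.0 (fully open); "grip_force": force on a finger pad.
Only numpy, scipy, OpenCV 4.12 (cv2) and the standard library are available. Lean on these libraries where they do the work, as an engineer would, in place of code of your own. Each camera call takes 0.05 s, during which the arm holds its last target. There are 200 camera calls.

## Working session

There is one attempt and no reset: what is moved stays moved. The work goes in short steps, Python scripts to look and compute and a tool call to move; the robot and the scene stay as the last step left them, time stands still between calls to the robot, and variables do not carry over. Pictures are saved under pics/ and viewed, at most 14 in all, crops included, and the job is handed in when it is done.

Besides the shell and the picture viewer there is one more tool, called after "Request:" by a JSON object that holds its "api" and its "payload". jog_arm: Moves the arm, as the interface text tells. Its arguments: {"type":"object","properties":{"increments":{"type":"array","items":{"type":"array","items":{"type":"array","items":{"type":"number"}}}},"force":{"type":"number"}},"required":["increments"]}

```bash
mkdir -p pics; ls; python3 - <<'E'
from workcell import read_state, viewer, bot
import cv2,numpy as np
s=read_state();print(s)
for n in("scene","side","wrist"):
    im,d=viewer.read_camera(n);cv2.imwrite(f"pics/{n}0.png",im);np.savez(f"pics/{n}0.npz",im=im,d=d,q=s["tool_pos"],r=s["tcp_rot"])
    print(n,viewer.camera_params(n))
E
```

```text
pics
{'time': 0.0, 'q': array([-1.13686827e+00,  2.64779538e-01,  1.60540254e+00, -2.59625490e-05,
        1.27371299e+00, -3.69038913e-02]), 'joint_vel': array([-3.10281150e-04,  2.69581962e-05, -1.99139086e-03,  1.12424605e-03,
        4.86342157e-04,  1.46404100e-04]), 'joint_torque': array([-2.16964036e-03, -5.15121174e+01, -3.67316508e+01,  6.50673269e-05,
        1.29159409e-02,  2.27024697e-05]), 'tool_pos': array([ 0.30594306, -0.60102902,  0.30252866]), 'tcp_rot': array([-3.05274630e+00, -7.32254928e-01,  7.50915232e-04]), 'wrist_force': array([-0.72800321,  0.81477636, -1.0420461 ]), 'torque': array([-0.00604456,  0.01199332, -0.05717553]), 'grip_force': 0.0, 'width': 1.0001388295618825}
scene {'fx': 556.2524077178927, 'fy': 556.2524077178927, 'cx': 319.70325336502646, 'cy': 236.16255568757708, 'R': array([[ 0.75573262,  0.65460653, -0.0189341 ],
       [ 0.46509649, -0.55685174, -0.68818704],
       [-0.46103521,  0.51127921, -0.72528622]]), 't': array([-0.35968724, -0.10743195,  1.6607591 ])}
side {'fx': 455.9630332578802, 'fy': 455.9630332578802, 'cx': 318.85616469432296, 'cy': 235.09554883832098, 'R': array([[-0.99441098, -0.10541429,  0.00588528],
       [-0.07168384,  0.63319311, -0.77066719],
       [ 0.07751281, -0.76678179, -0.63721068]]), 't': array([0.44018033, 0.09909616, 1.39852379])}
wrist {'fx': 370.50423876706355, 'fy': 370.50423876706355, 'cx': 319.05645687893184, 'cy': 230.55128097587863, 'hand_eye': array([[ 2.94034386e-05, -9.53208719e-01, -3.02312978e-01,
         7.71094018e-02],
       [ 9.99998118e-01, -5.58450198e-04,  1.85808425e-03,
         1.16967629e-03],
       [-1.93996885e-03, -3.02312463e-01,  9.53206909e-01,
        -7.04423218e-02],
       [ 0.00000000e+00,  0.00000000e+00,  0.00000000e+00,
         1.00000000e+00]])}
```

View pics/scene0.png

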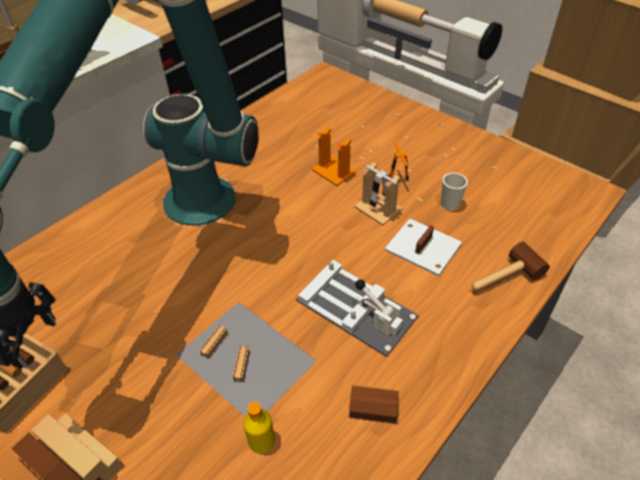

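View pics/side0.png

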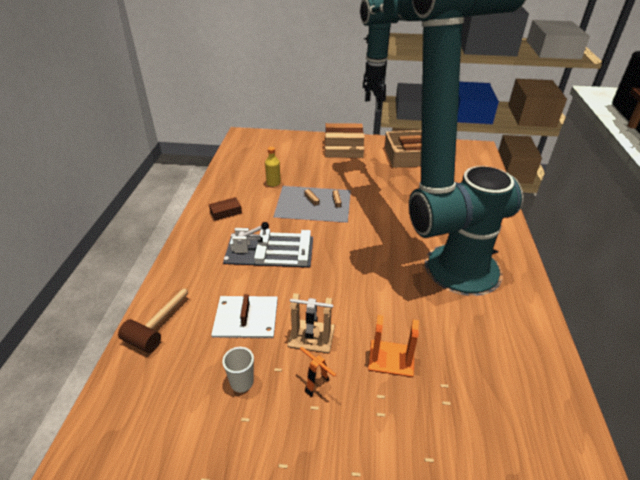

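```bash
cat > h.py <<'E'
import numpy as np,cv2
from scipy.spatial.transform import Rotation as Ro
from workcell import read_state, viewer, bot
def cloud(n,im=None,d=None,s=None):
    """world points HxWx3, image, valid mask"""
    if im is None:
        s=read_state(); im,d=viewer.read_camera(n)
    p=viewer.camera_params(n); v,u=np.mgrid[:480,:640]
    X=np.stack([(u-p["cx"])/p["fx"]*d,(v-p["cy"])/p["fy"]*d,d],-1)
    if n=="wrist":
        H=p["hand_eye"]; X=X@H[:3,:3].T+H[:3,3]
        R=Ro.from_rotvec(s["tcp_rot"]).as_matrix(); W=X@R.T+s["tool_pos"]
    else: W=(X-p["t"])@p["R"]
    return W,im,d>0
def pix(n,P,s=None):
    p=viewer.camera_params(n);P=np.atleast_2d(P)
    if n=="wrist":
        R=Ro.from_rotvec(s["tcp_rot"]).as_matrix();H=p["hand_eye"]
        X=((P-s["tool_pos"])@R-H[:3,3])@H[:3,:3]
    else: X=P@p["R"].T+p["t"]
    return X[:,:2]/X[:,2:]*[p["fx"],p["fy"]]+[p["cx"],p["cy"]]
def ortho(cs,x,y,z=(-.01,.2),mm=1.,zbuf=True):
    """ortho colour + height; columns = y descending (left), rows = x descending"""
    h,w=int((x[1]-x[0])*1000/mm),int((y[1]-y[0])*1000/mm)
    o=np.zeros((h,w,3),np.uint8);Z=np.full((h,w),-1.)
    for W,im,m in cs:
        m=m&(W[...,2]>z[0])&(W[...,2]<z[1])
        P=W[m];c=im[m];k=np.argsort(P[:,2]);P=P[k];c=c[k]
        r=((x[1]-P[:,0])*1000/mm).astype(int);q=((y[1]-P[:,1])*1000/mm).astype(int)
        g=(r>=0)&(r<h)&(q>=0)&(q<w);r,q,P,c=r[g],q[g],P[g],c[g]
        for i in(slice(None),):
            b=P[:,2]>Z[r,q];Z[r[b],q[b]]=P[b,2];o[r[b],q[b]]=c[b]
    return o,Z
def wrot(s): return Ro.from_rotvec(s["tcp_rot"]).as_matrix()
E
python3 - <<'E'
from h import *
cs=[]
for n in("scene","side"):
    f=np.load(f"pics/{n}0.npz");cs.append(cloud(n,f["im"],f["d"]))
for n,l in(("scene",[(355,307),(424,246),(378,215),(214,340),(241,363),(453,190),(259,430),(260,330),(361,285),(328,268),(411,322),(334,170),(400,170)]),):
    for u,v in l: print(n,u,v,cs[0][0][v,u].round(3))
o,Z=ortho(cs,(0.25,1.05),(-.5,.5),(-.02,.18),2.)
cv2.imwrite("pics/o.png",cv2.resize(o,None,fx=1.5,fy=1.5,interpolation=0))
E
```

```text
scene 355 307 [ 0.614 -0.029  0.034]
scene 424 246 [0.623 0.258 0.018]
scene 378 215 [0.451 0.284 0.007]
scene 214 340 [ 0.415 -0.306  0.019]
scene 241 363 [ 0.508 -0.308  0.021]
scene 453 190 [0.595 0.432 0.083]
scene 259 430 [ 0.681 -0.412  0.098]
scene 260 330 [ 0.467 -0.209  0.001]
scene 361 285 [ 0.62  -0.017  0.112]
scene 328 268 [0.484 0.024 0.034]
scene 411 322 [0.733 0.038 0.01 ]
scene 334 170 [0.225 0.358 0.006]
scene 400 170 [ 0.377  0.498 -0.003]
```

View pics/o.png

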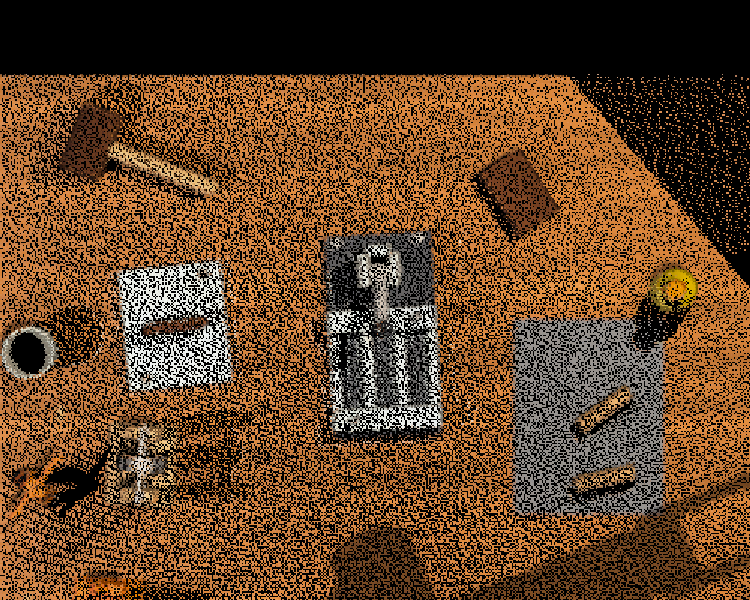

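```bash
cat > fit.py <<'E'
from h import *
def rect(P,lab):
    (c,wh,a)=cv2.minAreaRect((P[:,:2]*1000).astype(np.float32)); b=cv2.boxPoints((c,wh,a))
    e=[b[1]-b[0],b[2]-b[1]];e=max(e,key=np.linalg.norm);an=np.degrees(np.arctan2(e[1],e[0]))%180
    print(lab,"c",np.round(c,1),"size",np.round(sorted(wh),1),"longax",round(an,2),"n",len(P),"medz",np.round(np.median(P[:,2])*1000,1),"mean",(P[:,:2].mean(0)*1000).round(1))
def sel(W,m,x,y,z): 
    return W[m&(W[...,0]>x[0])&(W[...,0]<x[1])&(W[...,1]>y[0])&(W[...,1]<y[1])&(W[...,2]>z[0])&(W[...,2]<z[1])]
E
python3 - <<'E'
from fit import *
for n in("scene","side"):
    f=np.load(f"pics/{n}0.npz");W,im,m=cloud(n,f["im"],f["d"])
    print(n)
    rect(sel(W,m,(.33,.46),(-.4,-.22),(.016,.03)),"blankA")
    rect(sel(W,m,(.465,.56),(-.4,-.22),(.016,.03)),"blankB")
    rect(sel(W,m,(.5,.76),(.18,.36),(.006,.016)),"plate")
    rect(sel(W,m,(.5,.76),(.18,.36),(.045,.06)),"grip")
    rect(sel(W,m,(.4,.8),(-.12,.12),(.028,.0365)),"rails")
    rect(sel(W,m,(.4,.8),(-.12,.12),(.0045,.04)),"bedall")
    rect(sel(W,m,(.44,.8),(-.12,.12),(.055,.075)),"head")
    rect(sel(W,m,(.35,.52),(.22,.37),(.126,.15)),"bar")
    rect(sel(W,m,(.35,.52),(.22,.37),(.004,.02)),"standbase")
    rect(sel(W,m,(.35,.52),(.22,.37),(.1,.15)),"uprights")
    rect(sel(W,m,(.5,.68),(.4,.5),(.07,.1)),"cup")
    rect(sel(W,m,(.6,.8),(-.46,-.36),(.05,.18)),"glue")
    rect(sel(W,m,(.15,.32),(.25,.45),(.05,.18)),"orangestand")
    rect(sel(W,m,(.35,.5),(.38,.55),(.004,.18)),"orangetongs")
E
```

```text
scene
blankA c [ 412.5 -307.9] size [25.1 82.8] longax 104.21 n 308 medz 21.7 mean [ 413.7 -308.8]
blankB c [ 505.  -307.5] size [23.5 83. ] longax 125.32 n 329 medz 21.9 mean [ 506.1 -308.4]
plate c [629.1 270.1] size [170.6 237.6] longax 1.62 n 1897 medz 10.0 mean [619.5 260.4]
grip c [616.8 264.3] size [15.5 81.5] longax 95.37 n 134 medz 51.4 mean [617.2 262.2]
rails c [600.9 -11.2] size [145.8 246.8] longax 2.94 n 950 medz 31.9 mean [567.  -20.4]
bedall c [6.004e+02 2.000e-01] size [239.3 397.1] longax 0.08 n 4659 medz 11.8 mean [603.7 -21.6]
head c [600.8 -15.9] size [ 79.1 228.9] longax 177.96 n 447 medz 65.4 mean [681.  -10.4]
bar c [432.2 309.5] size [ 46.7 104.5] longax 174.99 n 262 medz 132.1 mean [433.5 308. ]
standbase c [432.3 291.7] size [144.  167.3] longax 3.89 n 625 medz 9.7 mean [438.2 293.2]
uprights c [432.2 308.4] size [ 47.3 104.5] longax 175.93 n 497 medz 127.0 mean [434.5 305.8]
cup c [579.6 459.9] size [66.8 73.3] longax 119.99 n 306 medz 83.1 mean [580.4 460. ]
glue c [ 667.6 -403.4] size [48.3 55.4] longax 61.55 n 946 medz 101.7 mean [ 673.1 -407.5]
oranges
[... 780 characters left out ...]
2] longax 178.0 n 220 medz 64.2 mean [ 6.766e+02 -2.000e-01]
bar c [431.1 314.8] size [ 44.8 106.7] longax 175.85 n 347 medz 131.9 mean [430.5 315.2]
standbase c [425.4 314.5] size [106.4 160.6] longax 8.01 n 828 medz 9.7 mean [428.7 324.8]
uprights c [431.1 314.8] size [ 44.8 106.7] longax 175.85 n 531 medz 130.2 mean [431.2 318.8]
cup c [579.4 463.7] size [68.7 68.9] longax 167.41 n 412 medz 84.1 mean [580.  462.7]
glue c [ 660.3 -388.2] size [49.2 53.1] longax 179.0 n 318 medz 94.3 mean [ 659.1 -383.7]
orangestand c [224.  361.5] size [46.8 96.1] longax 176.01 n 498 medz 111.6 mean [221.1 368.8]
orangetongs c [427.  469.7] size [143.9 161.7] longax 81.47 n 578 medz 79.4 mean [404.5 461.8]
```

```bash
cat > plan.py <<'E'
from h import *
import sys,json,math
def plan(wps,g,start=None):
    """wps: list of (x,y,z mm,yaw deg[,speed]); tool points down; prints calls of 5 rows"""
    s=read_state(); R=wrot(s); p=s["tool_pos"]*1000
    rows=[]
    for w in wps:
        tgt=np.array(w[:3],float);Rt=Ro.from_euler("z",w[3],degrees=True).as_matrix()@np.diag([1,-1,-1.]); sp=w[4] if len(w)>4 else 1.
        rv=Ro.from_matrix(R.T@Rt).as_rotvec(degrees=True)
        n=max(1,math.ceil(np.linalg.norm(tgt-p)/29/sp),math.ceil(np.abs(rv).max()/5.8/min(1,sp)))
        if len(w)>5: n=max(n,w[5])
        for k in range(n,0,-1):
            d=R.T@(tgt-p)/30/k
            rv=Ro.from_matrix(R.T@Rt).as_rotvec(degrees=True)/6/k
            r=np.r_[d,rv].round(2)+0.
            p=p+R@r[:3]*30; R=R@Ro.from_rotvec(r[3:]*6,degrees=True).as_matrix()
            rows.append([*r.tolist(),g])
    while len(rows)%5: rows.append([0,0,0,0,0,0,g])
    for i in range(0,len(rows),5): print(json.dumps([rows[i:i+5]]).replace(".0,",",").replace(" ",""))
def yaw(R): return np.degrees(np.arctan2(R[1,0],R[0,0]))
def st():
    s=read_state(); R=wrot(s)
    print("t",round(s["time"],2),"pos",(s["tool_pos"]*1000).round(1),"yaw",round(yaw(R),2),"tz",R[:,2].round(3),"w",round(s["width"],3),"F",s["wrist_force"].round(1),"gf",round(s["grip_force"],1),"q6",round(s["q"][5],2))
    return s
E
python3 -c "
from plan import *
st();plan([(560,-10,330,0)],1)"
```

```text
t 0.15 pos [ 306.  -601.2  302.8] yaw 26.98 tz [-0.001  0.002 -1.   ] w 1.004 F [-0.1  0.7  0.3] gf 0.0 q6 -0.04
[[[0.72,-0.6,-0.04,0,0,0.2,1],[0.7,-0.61,-0.04,0,0,0.2,1],[0.69,-0.63,-0.04,0,0,0.2,1],[0.68,-0.64,-0.04,0,0,0.19,1],[0.66,-0.65,-0.04,0,0,0.2,1]]]
[[[0.65,-0.67,-0.04,0,0,0.19,1],[0.64,-0.68,-0.04,0,0,0.2,1],[0.62,-0.69,-0.04,0,0,0.19,1],[0.61,-0.71,-0.04,0,0,0.2,1],[0.6,-0.72,-0.04,0,0,0.19,1]]]
[[[0.58,-0.73,-0.04,0,0,0.2,1],[0.56,-0.74,-0.04,0,0,0.19,1],[0.55,-0.75,-0.04,0,0,0.2,1],[0.53,-0.76,-0.04,0,0,0.19,1],[0.52,-0.78,-0.04,0,0,0.2,1]]]
[[[0.5,-0.79,-0.04,0,0,0.19,1],[0.49,-0.8,-0.03,0,0,0.2,1],[0.47,-0.8,-0.04,0,0,0.19,1],[0.46,-0.81,-0.03,0,0,0.2,1],[0.44,-0.83,-0.04,0,0,0.19,1]]]
[[[0.42,-0.83,-0.03,-0.01,0,0.2,1],[0.4,-0.84,-0.04,0,0,0.19,1],[0.39,-0.85,-0.03,-0.01,0.01,0.2,1],[0,0,0,0,0,0,1],[0,0,0,0,0,0,1]]]
```

Request:
{"api": "jog_arm", "payload": {"increments": [[[0.7, -0.6, 0, 0, 0, 0.9, 1], [0.6, -0.7, 0, 0, 0, 0.9, 1], [0.6, -0.7, 0, 0, 0, 0.9, 1], [0.5, -0.8, 0, 0, 0, 0.9, 1], [0.4, -0.9, 0, 0, 0, 0.9, 1]]]}}

```text
time: 0.57
tool_pos: [0.3571, -0.4691, 0.3033]
tcp_rot: [-3.141, 0.009, 0.0]
wrist_force: [-0.1, -0.1, 0.2]
width: 0.997
grip_force: 0.0
```

Request:
{"api": "jog_arm", "payload": {"increments": [[[0.3, -1, 0, 0, 0, 0, 1], [0.3, -1, 0, 0, 0, 0, 1], [0.3, -1, 0, 0, 0, 0, 1], [0.3, -1, 0, 0, 0, 0, 1], [0.3, -1, 0, 0, 0, 0, 1]]]}}

```text
time: 0.98
tool_pos: [0.4019, -0.3187, 0.3036]
tcp_rot: [-3.141, 0.001, 0.0]
wrist_force: [1.1, -0.2, -0.2]
width: 0.995
grip_force: 0.0
```

Request:
{"api": "jog_arm", "payload": {"increments": [[[0.3, -1, 0, 0, 0, 0, 1], [0.3, -1, 0, 0, 0, 0, 1], [0.3, -1, 0, 0, 0, 0, 1], [0.3, -1, 0, 0, 0, 0, 1], [0.3, -1, 0, 0, 0, 0, 1]]]}}

```text
time: 1.4
tool_pos: [0.4469, -0.1688, 0.3037]
tcp_rot: [-3.142, 0.001, 0.0]
wrist_force: [-0.1, -1.4, -0.2]
width: 1.001
grip_force: 0.0
```

Request:
{"api": "jog_arm", "payload": {"increments": [[[0.3, -0.9, 0, 0, 0, 0, 1], [0.3, -0.9, 0, 0, 0, 0, 1], [0.3, -0.9, 0, 0, 0, 0, 1], [0, 0, 0, 0, 0, 0, 1], [0, 0, 0, 0, 0, 0, 1]]]}}

```text
time: 1.82
tool_pos: [0.4741, -0.0882, 0.3037]
tcp_rot: [3.141, 0.004, -0.001]
wrist_force: [-0.5, -0.3, -0.1]
width: 0.998
grip_force: 0.0
```

```bash
python3 - <<'E'
from fit import *
from plan import *
s=st()
W,im,m=cloud("wrist");np.savez("pics/w1.npz",W=W,im=im,m=m)
cv2.imwrite("pics/w1.png",im)
o,Z=ortho([(W,im,m)],(.35,.85),(-.2,.2),(-.02,.2),1.)
cv2.imwrite("pics/w1o.png",np.hstack([o,cv2.cvtColor(np.clip(Z*2000,0,255).astype(np.uint8),cv2.COLOR_GRAY2BGR)]))
E
```

```text
t 1.82 pos [474.1 -88.2 303.7] yaw 0.16 tz [-0.001 -0.    -1.   ] w 0.998 F [-0.5 -0.3 -0.1] gf 0.0 q6 1.33
```

View pics/w1o.png

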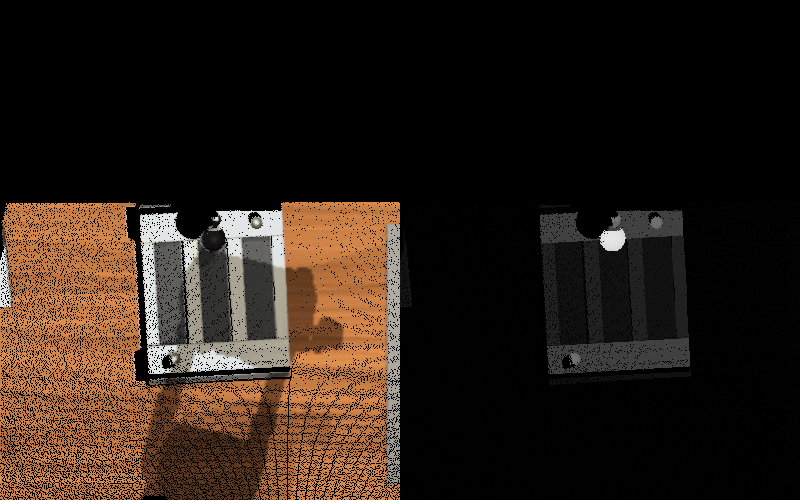

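```bash
python3 - <<'E'
from fit import *
f=np.load("pics/w1.npz");W,m=f["W"],f["m"]
A=sel(W,m,(.46,.53),(.0,.05),(.046,.06));B=sel(W,m,(.6,.66),(-.08,-.03),(.046,.06))
rect(A,"pa");rect(B,"pb")
a=A[A[:,2]>.053][:,:2].mean(0)*1000;b=B[B[:,2]>.053][:,:2].mean(0)*1000
print(a,b,A[:,2].max(),B[:,2].max(),"dist",np.linalg.norm(a-b),2*np.hypot(66,45))
d=b-a; print("yaw pins",np.degrees(np.arctan2(d[1],d[0])-np.arctan2(-90,132)),"origin",(a+b)/2)
rect(sel(W,m,(.45,.52),(-.12,.08),(.030,.034)),"rail-")   # 28x~142? 
r=sel(W,m,(.45,.52),(-.12,.08),(.030,.034))
rect(sel(W,m,(.45,.66),(-.12,.08),(.030,.034)),"rails")
ball=sel(W,m,(.58,.66),(-.04,.02),(.085,.13))
# sphere fit
M=np.c_[2*ball,np.ones(len(ball))];x=np.linalg.lstsq(M,(ball**2).sum(1),rcond=None)[0];print("ball",x[:3]*1000,np.sqrt(x[3]+x[:3]@x[:3])*1000,len(ball))
E
```

```text
pa c [491.1  25.1] size [10.5 11.3] longax 3.27 n 157 medz 52.8 mean [491.6  24.3]
pb c [627.5 -56.4] size [11.5 11.7] longax 19.42 n 230 medz 53.2 mean [626.6 -56.8]
[491.16638157  24.94330758] [627.1625588  -56.68990203] 0.0581836732795267 0.05755786893654921 dist 158.61570266891897 159.76232346833217
yaw pins 3.31212341650475 origin [559.16447018 -15.87329723]
rail- c [493.3 -18.8] size [ 28.5 142.5] longax 93.28 n 4362 medz 32.3 mean [493.9 -21.7]
rails c [559.2 -15. ] size [142.6 160.5] longax 3.28 n 8945 medz 32.3 mean [560.3 -16.5]
ball [611.66519717 -12.24217828 102.47950437] 12.369125600125848 1336
```

Request:
{"api": "jog_arm", "payload": {"increments": [[[0.91, -0.51, 0.68, 0, 0, -0.1, 1], [0.91, -0.51, 0.68, 0, 0, -0.1, 1], [0.91, -0.51, 0.68, 0, 0, -0.1, 1], [0.91, -0.51, 0.68, 0, 0, -0.1, 1], [0.91, -0.51, 0.68, 0, 0, -0.12, 1]]], "force": 20}}

```text
time: 2.28
tool_pos: [0.6099, -0.0112, 0.2008]
tcp_rot: [3.14, 0.082, 0.0]
wrist_force: [-0.3, -0.4, 0.2]
width: 1.001
grip_force: 0.0
```

```bash
python3 -c "
from plan import *
st();plan([(611.3,-12.3,152,3.3)],1)"
```

```text
t 2.28 pos [609.9 -11.2 200.8] yaw 3.01 tz [ 0.    -0.001 -1.   ] w 1.001 F [-0.3 -0.4  0.2] gf 0.0 q6 1.46
[[[0.02,0.02,0.81,0,0,-0.02,1],[0.03,0.02,0.82,0.01,0,-0.03,1],[0,0,0,0,0,0,1],[0,0,0,0,0,0,1],[0,0,0,0,0,0,1]]]
```

Request:
{"api": "jog_arm", "payload": {"increments": [[[0.02, 0.02, 0.8, 0, 0, -0.02, 1], [0.03, 0.02, 0.8, 0, 0, -0.03, 1], [0, 0, 0, 0, 0, 0, -1], [0, 0, 0, 0, 0, 0, -1], [0, 0, 0, 0, 0, 0, -1]]], "force": 20}}

```text
time: 2.7
tool_pos: [0.6108, -0.0124, 0.1548]
tcp_rot: [3.14, 0.091, 0.001]
wrist_force: [0.2, -0.2, 0.4]
width: 0.607
grip_force: 0.0
```

Request:
{"api": "jog_arm", "payload": {"increments": [[[0, 0, 0, 0, 0, 0, -1], [0, 0, 0, 0, 0, 0, -1], [0, 0, 0, 0, 0, 0, -1], [0, 0, 0, 0, 0, 0, -1], [0, 0, 0, 0, 0, 0, -1]]]}}

```text
time: 3.12
tool_pos: [0.6109, -0.0104, 0.1553]
tcp_rot: [-3.139, -0.093, -0.003]
wrist_force: [-0.8, 4.4, 1.0]
width: 0.286
grip_force: 19.7
```

Request:
{"api": "jog_arm", "payload": {"increments": [[[0.19, -0.03, -0.27, 0, 0, 0, -1], [0.2, -0.03, -0.27, 0, 0, 0, -1], [0.24, 0, -0.22, 0, 0, 0, -1], [0.25, 0, -0.22, 0, 0, 0, -1], [0.29, 0, -0.16, 0, 0, 0, -1]]]}}

```text
time: 3.53
tool_pos: [0.6461, -0.008, 0.1894]
tcp_rot: [3.139, 0.093, -0.0]
wrist_force: [-2.3, -2.6, -0.9]
width: 0.285
grip_force: 20.2
```

Request:
{"api": "jog_arm", "payload": {"increments": [[[0.29, 0, -0.16, 0, 0, 0, -1], [0.31, 0, -0.09, 0, 0, 0, -1], [0.32, 0, -0.09, 0, 0, 0, -1], [0.33, 0, -0.02, 0, 0, 0, -1], [0.33, 0, -0.02, 0, 0, 0, -1]]]}}

```text
time: 3.95
tool_pos: [0.6943, -0.0052, 0.2005]
tcp_rot: [3.139, 0.093, 0.002]
wrist_force: [-2.9, -5.6, -1.1]
width: 0.288
grip_force: 20.4
```

Request:
{"api": "jog_arm", "payload": {"increments": [[[0.1, 0, 0.01, 0, 0, 0, -1], [0.1, 0, 0.01, 0, 0, 0, -1], [0, 0, 0, 0, 0, 0, -1], [0, 0, 0, 0, 0, 0, -1], [0, 0, 0, 0, 0, 0, -1]]]}}

```text
time: 4.37
tool_pos: [0.6992, -0.0049, 0.2001]
tcp_rot: [3.139, 0.093, 0.001]
wrist_force: [-3.7, -5.8, 4.7]
width: 0.287
grip_force: 20.8
```

Request:
{"api": "jog_arm", "payload": {"increments": [[[0.1, 0.05, 0.01, 0, 0, 0, -1], [0.1, 0, 0.01, 0, 0, 0, -1], [0, 0, 0, 0, 0, 0, -1], [0, 0, 0, 0, 0, 0, -1], [0, 0, 0, 0, 0, 0, -1]]]}}

```text
time: 4.78
tool_pos: [0.7024, -0.0049, 0.1989]
tcp_rot: [-3.139, -0.092, 0.011]
wrist_force: [-12.2, -2.0, 8.5]
width: 0.282
grip_force: 20.1
```

Request:
{"api": "jog_arm", "payload": {"increments": [[[0, 0, 0, 0, 0, 0, 1], [0, 0, 0, 0, 0, 0, 1], [0, 0, -0.4, 0, 0, 0, 1], [0, 0, -1, 0, 0, 0, 1], [0, 0, -1, 0, 0, 0, 1]]]}}

```text
time: 5.2
tool_pos: [0.7043, -0.0047, 0.2697]
tcp_rot: [-3.139, -0.093, 0.005]
wrist_force: [0.4, -0.3, 1.0]
width: 0.969
grip_force: 0.0
```

Request:
{"api": "jog_arm", "payload": {"increments": [[[-0.8, -0.98, -0.5, 0, 0, 0.26, 1], [-0.8, -0.98, -0.5, 0, 0, 0.26, 1], [-0.8, -0.98, -0.5, 0, 0, 0.26, 1], [-0.8, -0.98, -0.5, 0, 0, 0.26, 1], [-0.8, -0.98, -0.5, 0, 0, 0.26, 1]]]}}

```text
time: 5.62
tool_pos: [0.5834, 0.1425, 0.3475]
tcp_rot: [-3.138, 0.124, -0.004]
wrist_force: [0.2, 1.3, 1.0]
width: 0.998
grip_force: 0.0
```

Request:
{"api": "jog_arm", "payload": {"increments": [[[-0.8, -0.96, 0, 0, 0, 0, 1], [-0.8, -0.96, 0, 0, 0, 0, 1], [-0.8, -0.96, 0, 0, 0, 0, 1], [-0.8, -0.96, 0, 0, 0, 0, 1], [-0.8, -0.96, 0, 0, 0, 0, 1]]]}}

```text
time: 6.03
tool_pos: [0.4747, 0.2958, 0.347]
tcp_rot: [-3.137, 0.121, -0.004]
wrist_force: [0.0, 0.2, -0.4]
width: 1.0
grip_force: 0.0
```

Request:
{"api": "jog_arm", "payload": {"increments": [[[-0.8, -0.96, 0, 0, 0, 0, 1], [0, 0, 0, 0, 0, 0, 1], [0, 0, 0, 0, 0, 0, 1], [0, 0, 0, 0, 0, 0, 1], [0, 0, 0, 0, 0, 0, 1]]]}}

```text
time: 6.45
tool_pos: [0.4546, 0.3239, 0.3458]
tcp_rot: [-3.139, 0.122, -0.002]
wrist_force: [0.0, -0.2, -0.7]
width: 1.0
grip_force: 0.0
```

```bash
python3 - <<'E'
from fit import *
from plan import *
s=st()
W,im,m=cloud("wrist");np.savez("pics/w2.npz",W=W,im=im,m=m)
S,ims,ms=cloud("scene");np.savez("pics/s2.npz",W=S,im=ims,m=ms)
o,Z=ortho([(W,im,m)],(.33,.53),(.21,.41),(-.02,.2),.66)
im3=cv2.resize(ims[150:400,150:500],None,fx=1.4,fy=1.4)
a=np.zeros((350,800,3),np.uint8);a[:303,:303]=o;a[:350,310:800]=im3
cv2.imwrite("pics/w2.png",a)
x=rect(sel(W,m,(.35,.52),(.22,.40),(.125,.139)),"bar")
ball=sel(S,ms,(.66,.74),(-.04,.04),(.1,.18));print("ball?",ball.mean(0),ball.max(0))
E
```

```text
t 6.45 pos [454.6 323.9 345.8] yaw -4.45 tz [ 0.001  0.    -1.   ] w 1.0 F [ 0.  -0.2 -0.7] gf 0.0 q6 2.22
bar c [431.8 309.7] size [ 47.6 106.9] longax 175.99 n 3643 medz 132.8 mean [434.6 309.6]
ball? [ 0.69058451 -0.01018069  0.13601054] [0.70603369 0.00489064 0.16102388]
```

View pics/w2.png

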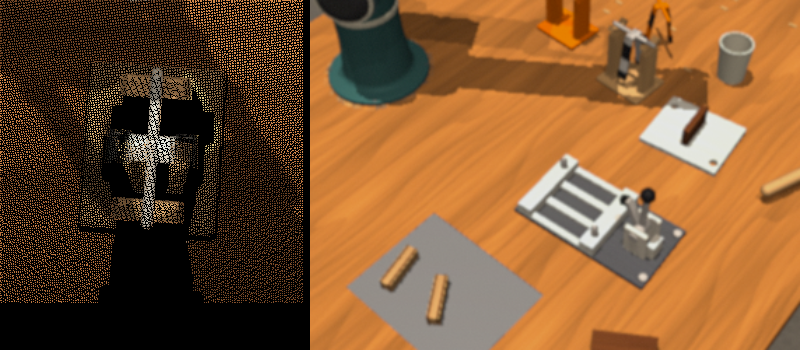

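```bash
python3 -c "
from plan import *
plan([(432,311,205,-4),(432,311,149,-4,.7)],1)"
```

```text
[[[-0.15,0.09,0.94,0,0,-0.02,1],[-0.14,0.1,0.94,0,0,-0.02,1],[-0.15,0.09,0.93,0,0,-0.02,1],[-0.14,0.1,0.94,0,0,-0.01,1],[-0.15,0.09,0.93,0,0,-0.02,1]]]
[[[0,0,0.62,0,0,0,1],[0,0,0.62,0,0,0,1],[0,0,0.63,0,0,0,1],[0,0,0,0,0,0,1],[0,0,0,0,0,0,1]]]
```

Request:
{"api": "jog_arm", "payload": {"increments": [[[-0.15, 0.09, 0.94, 0, 0, -0.02, 1], [-0.15, 0.09, 0.94, 0, 0, -0.02, 1], [-0.15, 0.09, 0.94, 0, 0, -0.02, 1], [-0.15, 0.1, 0.94, 0, 0, -0.02, 1], [-0.15, 0.1, 0.94, 0, 0, 0, 1]]]}}

```text
time: 6.97
tool_pos: [0.431, 0.3108, 0.2033]
tcp_rot: [-3.139, 0.111, -0.001]
wrist_force: [-0.3, 0.1, -0.2]
width: 1.0
grip_force: 0.0
```

Request:
{"api": "jog_arm", "payload": {"increments": [[[0, 0, 0.6, 0, 0, 0, 1], [0, 0, 0.62, 0, 0, 0, 1], [0, 0, 0.6, 0, 0, 0, 1], [0, 0, 0, 0, 0, 0, 0.5], [0, 0, 0, 0, 0, 0, 0.2]]], "force": 20}}

```text
time: 7.38
tool_pos: [0.4303, 0.3107, 0.1487]
tcp_rot: [3.138, -0.11, -0.004]
wrist_force: [0.5, 0.1, 0.0]
width: 0.751
grip_force: 0.0
```

Request:
{"api": "jog_arm", "payload": {"increments": [[[0, 0, 0, 0, 0, 0, 0.1], [0, 0, 0, 0, 0, 0, 0], [0, 0, 0, 0, 0, 0, 0], [0, 0, 0, 0, 0, 0, 0], [0, 0, 0, 0, 0, 0, 0]]]}}

```text
time: 7.8
tool_pos: [0.4312, 0.3125, 0.1509]
tcp_rot: [-3.138, 0.107, -0.004]
wrist_force: [1.2, 0.1, 1.7]
width: 0.499
grip_force: 0.8
```

Request:
{"api": "jog_arm", "payload": {"increments": [[[0, 0, 0, 0, 0, 0, -0.1], [0, 0, 0, 0, 0, 0, -0.15], [0, 0, 0, 0, 0, 0, -0.15], [0, 0, 0, 0, 0, 0, -0.15], [0, 0, 0, 0, 0, 0, -0.15]]]}}

```text
time: 8.22
tool_pos: [0.4312, 0.3125, 0.1509]
tcp_rot: [-3.138, 0.107, -0.003]
wrist_force: [0.0, -0.2, 5.5]
width: 0.429
grip_force: 3.2
```

Request:
{"api": "jog_arm", "payload": {"increments": [[[0, 0, -0.2, 0, 0, 0, -0.15], [0, 0, -0.4, 0, 0, 0, -0.15], [0, 0, -0.5, 0, 0, 0, -0.15], [0, 0, -0.4, 0, 0, 0, -0.15], [0, 0, 0, 0, 0, 0, -0.15]]]}}

```text
time: 8.63
tool_pos: [0.4318, 0.313, 0.198]
tcp_rot: [-3.137, 0.107, -0.006]
wrist_force: [1.0, 0.3, -0.2]
width: 0.428
grip_force: 3.3
```

```bash
python3 - <<'E'
from fit import *
from plan import *
s=st()
W,im,m=cloud("side")
cv2.imwrite("pics/w3.png",cv2.resize(im[260:420,230:430],None,fx=3,fy=3))
plan([(431,150,230,-4),(425,-290,270,-76)],-.15)
E
```

```text
t 8.63 pos [431.8 313.  198. ] yaw -3.92 tz [ 0.004  0.003 -1.   ] w 0.428 F [ 1.   0.3 -0.2] gf 3.3 q6 2.22
[[[0.06,0.9,-0.19,0,0,0,-0.15],[0.06,0.9,-0.19,0,-0.01,0,-0.15],[0.06,0.9,-0.19,-0.01,0,0,-0.15],[0.06,0.9,-0.18,0,-0.01,0,-0.15],[0.06,0.9,-0.18,-0.01,0,0.01,-0.15]]]
[[[0.06,0.91,-0.19,0,-0.01,0,-0.15],[0.05,0.92,-0.08,0,0,0.75,-0.15],[0.12,0.91,-0.08,0,0,0.75,-0.15],[0.19,0.9,-0.08,0,0,0.75,-0.15],[0.26,0.88,-0.08,0,0,0.75,-0.15]]]
[[[0.33,0.85,-0.08,0,0,0.75,-0.15],[0.4,0.82,-0.08,0,0,0.75,-0.15],[0.46,0.79,-0.09,0,0,0.75,-0.15],[0.52,0.75,-0.08,0,0,0.75,-0.15],[0.58,0.71,-0.09,0,0,0.75,-0.15]]]
[[[0.63,0.66,-0.08,0,0,0.75,-0.15],[0.69,0.61,-0.09,0,0,0.75,-0.15],[0.73,0.56,-0.08,0,0,0.75,-0.15],[0.77,0.49,-0.09,0,0,0.75,-0.15],[0.81,0.43,-0.08,0,0,0.75,-0.15]]]
[[[0.84,0.37,-0.09,0,0,0.75,-0.15],[0.87,0.31,-0.08,0,0,0.75,-0.15],[0,0,0,0,0,0,-0.15],[0,0,0,0,0,0,-0.15],[0,0,0,0,0,0,-0.15]]]
```

View pics/w3.png

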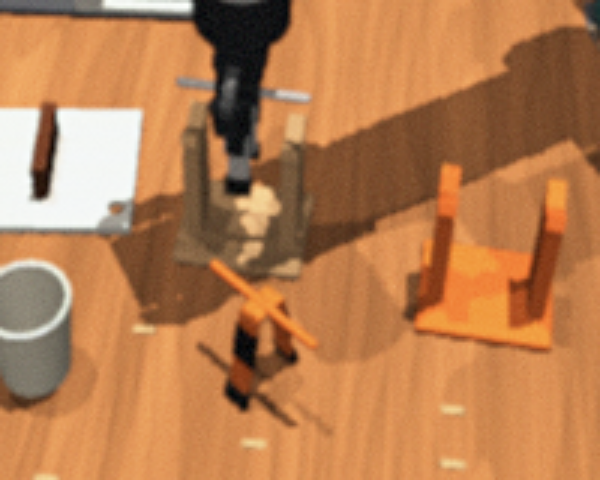

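Request:
{"api": "jog_arm", "payload": {"increments": [[[0.06, 0.9, -0.19, 0, 0, 0, -0.15], [0.06, 0.9, -0.19, 0, -0.01, 0, -0.15], [0.06, 0.9, -0.19, -0.01, 0, 0, -0.15], [0.06, 0.9, -0.18, 0, -0.01, 0, -0.15], [0.06, 0.9, -0.18, -0.01, 0, 0, -0.15]]]}}

```text
time: 9.1
tool_pos: [0.4293, 0.1754, 0.222]
tcp_rot: [3.137, -0.106, -0.006]
wrist_force: [-0.4, -0.6, -0.9]
width: 0.425
grip_force: 3.3
```

Request:
{"api": "jog_arm", "payload": {"increments": [[[0.06, 0.9, -0.19, 0, -0.01, 0, -0.15], [0.05, 0.92, -0.08, 0, 0, 0.75, -0.15], [0.12, 0.9, -0.08, 0, 0, 0.75, -0.15], [0.19, 0.9, -0.08, 0, 0, 0.75, -0.15], [0.26, 0.88, -0.08, 0, 0, 0.75, -0.15]]]}}

```text
time: 9.52
tool_pos: [0.4275, 0.0384, 0.2376]
tcp_rot: [3.081, -0.602, -0.006]
wrist_force: [-0.2, 1.1, -0.5]
width: 0.427
grip_force: 3.3
```

Request:
{"api": "jog_arm", "payload": {"increments": [[[0.33, 0.85, -0.08, 0, 0, 0.75, -0.15], [0.4, 0.82, -0.08, 0, 0, 0.75, -0.15], [0.46, 0.79, -0.09, 0, 0, 0.75, -0.15], [0.52, 0.75, -0.08, 0, 0, 0.75, -0.15], [0.58, 0.7, -0.09, 0, 0, 0.75, -0.15]]]}}

```text
time: 9.93
tool_pos: [0.4262, -0.0982, 0.2504]
tcp_rot: [2.903, -1.192, -0.006]
wrist_force: [0.9, 0.0, -0.8]
width: 0.427
grip_force: 3.3
```

Request:
{"api": "jog_arm", "payload": {"increments": [[[0.63, 0.66, -0.08, 0, 0, 0.75, -0.15], [0.69, 0.61, -0.09, 0, 0, 0.75, -0.15], [0.73, 0.56, -0.08, 0, 0, 0.75, -0.15], [0.77, 0.49, -0.09, 0, 0, 0.75, -0.15], [0.8, 0.43, -0.08, 0, 0, 0.75, -0.15]]]}}

```text
time: 10.35
tool_pos: [0.4249, -0.2354, 0.2632]
tcp_rot: [2.615, -1.736, -0.005]
wrist_force: [1.0, 0.0, -0.4]
width: 0.423
grip_force: 3.3
```

Request:
{"api": "jog_arm", "payload": {"increments": [[[0.84, 0.37, -0.09, 0, 0, 0.75, -0.15], [0.87, 0.3, -0.08, 0, 0, 0.75, -0.15], [0, 0, 0, 0, 0, 0, -0.15], [0, 0, 0, 0, 0, 0, -0.15], [0, 0, 0, 0, 0, 0, -0.15]]]}}

```text
time: 10.77
tool_pos: [0.4246, -0.2889, 0.2681]
tcp_rot: [2.475, -1.93, -0.006]
wrist_force: [-0.3, 0.1, -0.7]
width: 0.428
grip_force: 3.3
```

```bash
python3 - <<'E'
from fit import *
from plan import *
s=st()
W,im,m=cloud("wrist");np.savez("pics/w4.npz",W=W,im=im,m=m)
cv2.imwrite("pics/w4.png",im)
for n in ("wrist","scene","side"):
    if n!="wrist": W,im,m=cloud(n)
    rect(sel(W,m,(.33,.455),(-.4,-.22),(.016,.03)),n+"blankA")
    rect(sel(W,m,(.455,.56),(-.4,-.22),(.016,.03)),n+"blankB")
E
```

```text
t 10.77 pos [ 424.6 -288.9  268.1] yaw -75.92 tz [-0.005 -0.    -1.   ] w 0.428 F [-0.3  0.1 -0.7] gf 3.3 q6 2.25
wristblankA c [ 412.2 -308.5] size [22.  80.3] longax 103.36 n 1986 medz 22.3 mean [ 413.1 -315.5]
wristblankB c [ 504.1 -307.8] size [22.8 80.3] longax 126.0 n 2602 medz 22.3 mean [ 504.4 -309.5]
sceneblankA c [ 413.  -307.5] size [26.8 80.9] longax 104.02 n 310 medz 22.0 mean [ 413.8 -308.6]
sceneblankB c [ 504.9 -307.2] size [23.3 82.6] longax 125.25 n 325 medz 21.6 mean [ 506.1 -308.4]
sideblankA c [ 411.3 -301.1] size [21.6 85.3] longax 102.76 n 82 medz 20.9 mean [ 412.  -300.9]
sideblankB c [ 502.8 -302.1] size [25.9 84.5] longax 122.65 n 89 medz 21.2 mean [ 503.1 -300.9]
```

View pics/w4.png

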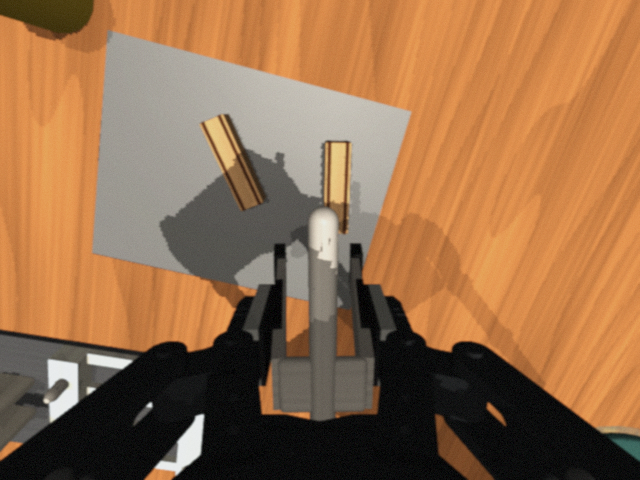

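```bash
python3 -c "
from plan import *
plan([(412.8,-308,185,-76.5),(412.8,-308,131,-76.5,.65)],-.15)"
```

```text
[[[0.18,0.18,0.93,0.01,0,0.04,-0.15],[0.18,0.18,0.93,0.02,0,0.04,-0.15],[0.18,0.18,0.93,0.01,0,0.03,-0.15],[0,0,0.6,0,0,0,-0.15],[0,0,0.6,0,0,0,-0.15]]]
[[[0,0,0.6,0,0,0,-0.15],[0,0,0,0,0,0,-0.15],[0,0,0,0,0,0,-0.15],[0,0,0,0,0,0,-0.15],[0,0,0,0,0,0,-0.15]]]
```

Request:
{"api": "jog_arm", "payload": {"increments": [[[0.18, 0.18, 0.93, 0.01, 0, 0.04, -0.15], [0.18, 0.18, 0.93, 0.02, 0, 0.04, -0.15], [0.18, 0.18, 0.93, 0.01, 0, 0.03, -0.15], [0, 0, 0.6, 0, 0, 0, -0.15], [0, 0, 0.6, 0, 0, 0, -0.15]]]}}

```text
time: 11.33
tool_pos: [0.4125, -0.308, 0.1479]
tcp_rot: [2.467, -1.945, -0.001]
wrist_force: [0.1, 0.2, -0.8]
width: 0.426
grip_force: 3.3
```

Request:
{"api": "jog_arm", "payload": {"increments": [[[0, 0, 0.6, 0, 0, 0, -0.15], [0, 0, 0, 0, 0, 0, -0.15], [0, 0, 0, 0, 0, 0, -0.25], [0, 0, 0, 0, 0, 0, -0.4], [0, 0, 0, 0, 0, 0, -0.6]]], "force": 25}}

```text
time: 11.75
tool_pos: [0.4141, -0.3096, 0.1331]
tcp_rot: [2.466, -1.946, 0.006]
wrist_force: [0.6, -1.0, -1.8]
width: 0.345
grip_force: 31.9
```

Request:
{"api": "jog_arm", "payload": {"increments": [[[0, 0, 0, 0, 0, 0, -0.6], [0, 0, 0, 0, 0, 0, -0.6], [0, 0, 0, 0, 0, 0, -0.6], [0, 0, 0, 0, 0, 0, -0.6], [0, 0, 0, 0, 0, 0, -0.6]]]}}

```text
time: 12.17
tool_pos: [0.4132, -0.3093, 0.1317]
tcp_rot: [2.465, -1.947, 0.002]
wrist_force: [1.0, 0.2, -2.1]
width: 0.347
grip_force: 31.9
```

```bash
python3 -c "
from plan import *
st();plan([(413.2,-309.3,160,-76.6,.6),(420,-300,212,-76.6),(561.7,-57.6,212,3.3)],-.6)"
```

```text
t 12.17 pos [ 413.2 -309.3  131.7] yaw -76.59 tz [ 0.001 -0.001 -1.   ] w 0.347 F [ 1.   0.2 -2.1] gf 31.9 q6 2.22
[[[0,0,-0.47,0,-0.01,0,-0.6],[0,0,-0.47,-0.01,0,0,-0.6],[-0.12,-0.15,-0.87,0,0,0,-0.6],[-0.13,-0.14,-0.87,0,0,0,-0.6],[-0.48,-0.46,0,0,0,-0.95,-0.6]]]
[[[-0.43,-0.51,0,0,0,-0.95,-0.6],[-0.38,-0.55,0,0,0,-0.95,-0.6],[-0.33,-0.58,0,0,0,-0.95,-0.6],[-0.27,-0.61,0,0,0,-0.95,-0.6],[-0.2,-0.64,0,0,0,-0.95,-0.6]]]
[[[-0.14,-0.65,0,0,0,-0.95,-0.6],[-0.07,-0.67,0,0,0,-0.95,-0.6],[-0.01,-0.67,0,0,0,-0.95,-0.6],[0.06,-0.67,0,0,0,-0.95,-0.6],[0.12,-0.66,0,0,0,-0.95,-0.6]]]
[[[0.19,-0.64,0,0,0,-0.96,-0.6],[0.25,-0.62,0,0,0,-0.95,-0.6],[0.31,-0.59,0,0,0,-0.96,-0.6],[0,0,0,0,0,0,-0.6],[0,0,0,0,0,0,-0.6]]]
```

Request:
{"api": "jog_arm", "payload": {"increments": [[[0, 0, -0.47, 0, 0, 0, -0.6], [0, 0, -0.47, 0, 0, 0, -0.6], [-0.12, -0.15, -0.87, 0, 0, 0, -0.6], [-0.13, -0.14, -0.87, 0, 0, 0, -0.6], [-0.48, -0.46, 0, 0, 0, -0.95, -0.6]]]}}

```text
time: 12.58
tool_pos: [0.4321, -0.2858, 0.2177]
tcp_rot: [2.557, -1.822, 0.018]
wrist_force: [1.0, -0.8, -0.9]
width: 0.343
grip_force: 31.9
```

Request:
{"api": "jog_arm", "payload": {"increments": [[[-0.43, -0.51, 0, 0, 0, -0.95, -0.6], [-0.38, -0.55, 0, 0, 0, -0.95, -0.6], [-0.33, -0.58, 0, 0, 0, -0.95, -0.6], [-0.27, -0.61, 0, 0, 0, -0.95, -0.6], [-0.2, -0.64, 0, 0, 0, -0.95, -0.6]]]}}

```text
time: 13.0
tool_pos: [0.4807, -0.1953, 0.2118]
tcp_rot: [2.931, -1.129, 0.002]
wrist_force: [0.2, 0.7, -1.0]
width: 0.35
grip_force: 31.9
```

Request:
{"api": "jog_arm", "payload": {"increments": [[[-0.14, -0.65, 0, 0, 0, -0.95, -0.6], [-0.07, -0.67, 0, 0, 0, -0.95, -0.6], [0, -0.67, 0, 0, 0, -0.95, -0.6], [0.06, -0.67, 0, 0, 0, -0.95, -0.6], [0.12, -0.66, 0, 0, 0, -0.95, -0.6]]]}}

```text
time: 13.42
tool_pos: [0.5318, -0.1086, 0.2117]
tcp_rot: [3.119, -0.372, 0.001]
wrist_force: [0.5, -0.9, -1.4]
width: 0.347
grip_force: 31.9
```

Request:
{"api": "jog_arm", "payload": {"increments": [[[0.19, -0.64, 0, 0, 0, -0.96, -0.6], [0.25, -0.62, 0, 0, 0, -0.95, -0.6], [0.31, -0.59, 0, 0, 0, -0.96, -0.6], [0, 0, 0, 0, 0, 0, -0.6], [0, 0, 0, 0, 0, 0, -0.6]]]}}

```text
time: 13.83
tool_pos: [0.5619, -0.0569, 0.2116]
tcp_rot: [3.139, 0.092, 0.001]
wrist_force: [-0.2, -0.6, -1.7]
width: 0.35
grip_force: 31.9
```

```bash
python3 - <<'E'
from fit import *
from plan import *
s=st()
plan([(561.7,-57.6,165,3.3),(561.7,-57.6,142,3.3,.4),(561.7,-57.6,139,3.3,.1)],-.6)
im,d=viewer.read_camera("scene")
im2,d=viewer.read_camera("side")
cv2.imwrite("pics/w5.png",np.hstack([cv2.resize(im[200:370,270:450],None,fx=2.2,fy=2.2),cv2.resize(im2[160:330,180:360],None,fx=2.2,fy=2.2)]))
E
```

```text
t 13.83 pos [561.9 -56.9 211.6] yaw 3.37 tz [ 0.    -0.001 -1.   ] w 0.35 F [-0.2 -0.6 -1.7] gf 31.9 q6 1.37
[[[0,0.01,0.78,0.01,0,0.01,-0.6],[-0.01,0.01,0.77,0,0,0,-0.6],[0,0,0.39,0,0,0,-0.6],[0,0,0.38,0,0,0,-0.6],[0,0,0.05,0,0,0,-0.6]]]
[[[0,0,0.05,0,0,0,-0.6],[0,0,0,0,0,0,-0.6],[0,0,0,0,0,0,-0.6],[0,0,0,0,0,0,-0.6],[0,0,0,0,0,0,-0.6]]]
```

View pics/w5.png

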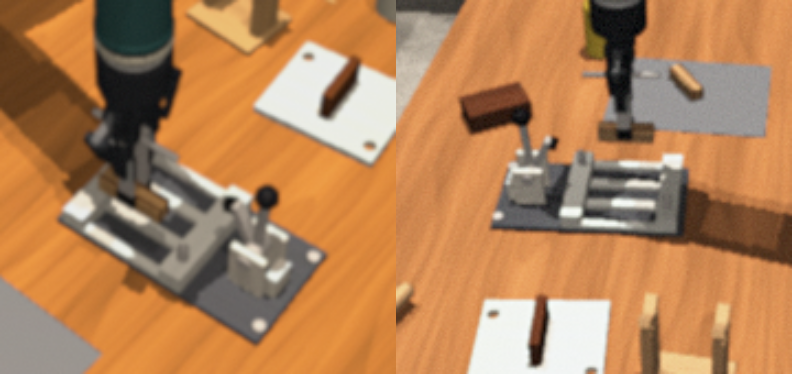

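Request:
{"api": "jog_arm", "payload": {"increments": [[[0, 0.01, 0.78, 0, 0, 0, -0.6], [0, 0.01, 0.77, 0, 0, 0, -0.6], [0, 0, 0.39, 0, 0, 0, -0.6], [0, 0, 0.3, 0, 0, 0, -0.6], [0, 0, 0.05, 0, 0, 0, -0.6]]]}}

```text
time: 14.35
tool_pos: [0.5602, -0.0586, 0.141]
tcp_rot: [3.14, 0.089, -0.005]
wrist_force: [-0.3, 0.7, -2.0]
width: 0.346
grip_force: 31.9
```

Request:
{"api": "jog_arm", "payload": {"increments": [[[0, 0, 0.04, 0, 0, 0, -0.6], [0, 0, 0, 0, 0, 0, -0.6], [0, 0, 0, 0, 0, 0, -0.6], [0, 0, 0, 0, 0, 0, -0.6], [0, 0, 0, 0, 0, 0, -0.6]]]}}

```text
time: 14.77
tool_pos: [0.5625, -0.0583, 0.1429]
tcp_rot: [3.139, 0.091, 0.004]
wrist_force: [0.1, 0.5, -1.1]
width: 0.343
grip_force: 31.9
```

Request:
{"api": "jog_arm", "payload": {"increments": [[[0, 0, 0.04, 0, 0, 0, -0.6], [0, 0, 0.03, 0, 0, 0, -0.6], [0, 0, 0, 0, 0, 0, -0.6], [0, 0, 0, 0, 0, 0, -0.6], [0, 0, 0, 0, 0, 0, -0.6]]]}}

```text
time: 15.18
tool_pos: [0.5617, -0.0582, 0.1397]
tcp_rot: [3.139, 0.091, 0.001]
wrist_force: [-0.4, 0.6, -1.6]
width: 0.345
grip_force: 31.9
```

```bash
python3 -c "
from plan import *
st()
viewer.read_camera('scene');st()"
```

```text
t 15.18 pos [561.7 -58.2 139.7] yaw 3.34 tz [ 0.001 -0.001 -1.   ] w 0.345 F [-0.4  0.6 -1.6] gf 31.9 q6 1.37
t 15.23 pos [561.8 -58.2 139.7] yaw 3.33 tz [ 0.001 -0.001 -1.   ] w 0.347 F [ 0.5 -1.  -2.7] gf 31.9 q6 1.37
```

Request:
{"api": "jog_arm", "payload": {"increments": [[[0, 0, 0.03, 0, 0, 0, -0.6], [0, 0, 0.03, 0, 0, 0, -0.6], [0, 0, 0, 0, 0, 0, -0.6], [0, 0, 0, 0, 0, 0, -0.6], [0, 0, 0, 0, 0, 0, -0.6]]]}}

```text
time: 15.65
tool_pos: [0.5621, -0.0582, 0.1388]
tcp_rot: [3.139, 0.091, 0.002]
wrist_force: [-2.5, 1.6, 5.9]
width: 0.343
grip_force: 32.6
```

Request:
{"api": "jog_arm", "payload": {"increments": [[[0, 0, 0, 0, 0, 0, -0.4], [0, 0, 0, 0, 0, 0, -0.3], [0, 0, 0, 0, 0, 0, -0.25], [0, 0, 0, 0, 0, 0, -0.2], [0, 0, 0, 0, 0, 0, -0.15]]], "force": 20}}

```text
time: 16.07
tool_pos: [0.5616, -0.0582, 0.1376]
tcp_rot: [3.139, 0.091, 0.001]
wrist_force: [0.3, 0.1, -1.6]
width: 0.427
grip_force: 3.4
```

Request:
{"api": "jog_arm", "payload": {"increments": [[[0, 0, 0, 0, 0, 0, -0.12], [0, 0, 0, 0, 0, 0, -0.12], [0, 0, -0.2, 0, 0, 0, -0.12], [0, 0, -0.5, 0, 0, 0, -0.12], [0, 0, -0.9, 0, 0, 0, -0.12]]]}}

```text
time: 16.48
tool_pos: [0.5593, -0.0578, 0.1833]
tcp_rot: [-3.14, -0.091, 0.01]
wrist_force: [-0.4, -0.8, -0.7]
width: 0.441
grip_force: 2.8
```

```bash
python3 - <<'E'
from fit import *
from plan import *
s=st()
plan([(562,-57.6,215,3.3),(520,-290,265,-54)],-.15)
E
```

```text
t 16.48 pos [559.3 -57.8 183.3] yaw 3.33 tz [-0.006  0.    -1.   ] w 0.441 F [-0.4 -0.8 -0.7] gf 2.8 q6 1.37
[[[0.04,0,-0.53,0,0.03,0,-0.15],[0.04,0,-0.53,0,0.03,0.01,-0.15],[-0.18,0.76,-0.17,0,0,0.95,-0.15],[-0.11,0.78,-0.17,0,0,0.96,-0.15],[-0.03,0.79,-0.17,0,0,0.95,-0.15]]]
[[[0.05,0.79,-0.17,0,0,0.96,-0.15],[0.13,0.78,-0.16,0,0,0.95,-0.15],[0.21,0.76,-0.17,0,0,0.96,-0.15],[0.28,0.73,-0.16,0,0,0.95,-0.15],[0.35,0.7,-0.17,0,0,0.96,-0.15]]]
[[[0.42,0.66,-0.16,0,0,0.95,-0.15],[0.48,0.62,-0.17,0,0,0.96,-0.15],[0,0,0,0,0,0,-0.15],[0,0,0,0,0,0,-0.15],[0,0,0,0,0,0,-0.15]]]
```

Request:
{"api": "jog_arm", "payload": {"increments": [[[0.04, 0, -0.53, 0, 0, 0, -0.15], [0.04, 0, -0.53, 0, 0, 0, -0.15], [-0.18, 0.76, -0.17, 0, 0, 0.95, -0.15], [-0.11, 0.78, -0.17, 0, 0, 0.96, -0.15], [-0.03, 0.79, -0.17, 0, 0, 0.95, -0.15]]]}}

```text
time: 16.9
tool_pos: [0.5517, -0.1281, 0.2344]
tcp_rot: [3.117, -0.383, 0.003]
wrist_force: [-0.4, 1.6, -1.3]
width: 0.425
grip_force: 3.3
```

Request:
{"api": "jog_arm", "payload": {"increments": [[[0.05, 0.79, -0.17, 0, 0, 0.96, -0.15], [0.13, 0.78, -0.16, 0, 0, 0.95, -0.15], [0.2, 0.76, -0.17, 0, 0, 0.96, -0.15], [0.28, 0.73, -0.16, 0, 0, 0.95, -0.15], [0.35, 0.7, -0.17, 0, 0, 0.96, -0.15]]]}}

```text
time: 17.32
tool_pos: [0.5302, -0.2448, 0.2588]
tcp_rot: [2.925, -1.146, 0.002]
wrist_force: [-0.4, -0.2, -0.9]
width: 0.426
grip_force: 3.3
```

Request:
{"api": "jog_arm", "payload": {"increments": [[[0.42, 0.66, -0.16, 0, 0, 0.95, -0.15], [0.48, 0.62, -0.17, 0, 0, 0.96, -0.15], [0, 0, 0, 0, 0, 0, -0.15], [0, 0, 0, 0, 0, 0, -0.15], [0, 0, 0, 0, 0, 0, -0.15]]]}}

```text
time: 17.73
tool_pos: [0.5221, -0.2896, 0.268]
tcp_rot: [-2.8, 1.424, -0.001]
wrist_force: [-0.4, 0.4, -1.3]
width: 0.421
grip_force: 3.3
```

```bash
python3 - <<'E'
from fit import *
from plan import *
s=st()
W,im,m=cloud("wrist")
rect(sel(W,m,(.40,.6),(-.42,-.2),(.016,.03)),"wB")
S,ims,ms=cloud("scene")
rect(sel(S,ms,(.34,.6),(-.42,-.2),(.016,.03)),"sB")
rect(sel(S,ms,(.515,.609),(-.085,-.035),(.024,.04)),"sA placed")
cv2.imwrite("pics/w6.png",np.hstack([cv2.resize(ims[170:420,150:500],None,fx=1.3,fy=1.3),cv2.resize(im,(340,325))]))
E
```

```text
t 17.73 pos [ 522.1 -289.6  268. ] yaw -53.93 tz [ 0.001 -0.    -1.   ] w 0.421 F [-0.4  0.4 -1.3] gf 3.3 q6 1.96
wB c [ 504.4 -308.3] size [22.1 79.8] longax 125.92 n 2120 medz 22.3 mean [ 506.5 -311.6]
sB c [ 504.6 -306.6] size [23.1 80.6] longax 125.61 n 321 medz 21.5 mean [ 506.  -308.3]
sA placed c [561.6 -59.2] size [26.2 81.7] longax 3.76 n 281 medz 29.8 mean [562.3 -60.5]
```

View pics/w6.png

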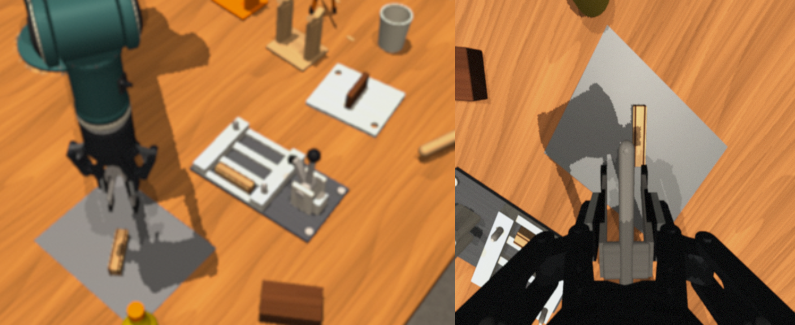

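```bash
python3 -c "
from plan import *
plan([(504.7,-308,185,-54.1),(504.7,-308,131.5,-54.1,.65)],-.15)"
```

```text
[[[0.06,0.28,0.92,0,0,0.01,-0.15],[0.05,0.28,0.92,0,0,0.01,-0.15],[0.06,0.29,0.92,0,0,0.02,-0.15],[0,0,0.59,0,0,0,-0.15],[0,0,0.6,0,0,0,-0.15]]]
[[[0,0,0.59,0,0,0,-0.15],[0,0,0,0,0,0,-0.15],[0,0,0,0,0,0,-0.15],[0,0,0,0,0,0,-0.15],[0,0,0,0,0,0,-0.15]]]
```

Request:
{"api": "jog_arm", "payload": {"increments": [[[0.06, 0.28, 0.92, 0, 0, 0.01, -0.15], [0.05, 0.28, 0.92, 0, 0, 0.01, -0.15], [0.06, 0.29, 0.92, 0, 0, 0.02, -0.15], [0, 0, 0.6, 0, 0, 0, -0.15], [0, 0, 0.6, 0, 0, 0, -0.15]]]}}

```text
time: 18.25
tool_pos: [0.5039, -0.3078, 0.1472]
tcp_rot: [2.798, -1.429, -0.002]
wrist_force: [1.5, 0.8, -1.2]
width: 0.424
grip_force: 3.3
```

Request:
{"api": "jog_arm", "payload": {"increments": [[[0, 0, 0.6, 0, 0, 0, -0.15], [0, 0, 0, 0, 0, 0, -0.15], [0, 0, 0, 0, 0, 0, -0.25], [0, 0, 0, 0, 0, 0, -0.4], [0, 0, 0, 0, 0, 0, -0.6]]], "force": 25}}

```text
time: 18.67
tool_pos: [0.5058, -0.3094, 0.1329]
tcp_rot: [2.797, -1.43, 0.006]
wrist_force: [-0.2, 0.0, -1.7]
width: 0.347
grip_force: 31.8
```

Request:
{"api": "jog_arm", "payload": {"increments": [[[0, 0, 0, 0, 0, 0, -0.6], [0, 0, 0, 0, 0, 0, -0.6], [0, 0, 0, 0, 0, 0, -0.6], [0, 0, 0, 0, 0, 0, -0.6], [0, 0, 0, 0, 0, 0, -0.6]]]}}

```text
time: 19.08
tool_pos: [0.5047, -0.3093, 0.1315]
tcp_rot: [2.796, -1.431, 0.002]
wrist_force: [-0.4, 0.7, -1.2]
width: 0.342
grip_force: 31.8
```

```bash
python3 -c "
from plan import *
st();plan([(504.7,-308.5,160,-54.1,.6),(504.7,-300,212,-54.1),(556.7,30.2,215,3.3)],-.6)"
```

```text
t 19.08 pos [ 504.7 -309.3  131.5] yaw -54.21 tz [ 0.001 -0.001 -1.   ] w 0.342 F [-0.4  0.7 -1.2] gf 31.8 q6 1.93
[[[-0.01,-0.01,-0.47,0,-0.01,-0.01,-0.6],[-0.01,0,-0.48,0,0,-0.01,-0.6],[-0.11,-0.09,-0.87,0,0,0,-0.6],[-0.12,-0.08,-0.86,0,0,0,-0.6],[-0.66,-0.66,-0.01,0,0,-0.8,-0.6]]]
[[[-0.6,-0.71,-0.01,0,0,-0.8,-0.6],[-0.54,-0.75,-0.01,0,0,-0.8,-0.6],[-0.47,-0.8,-0.01,0,0,-0.8,-0.6],[-0.41,-0.83,-0.01,0,0,-0.8,-0.6],[-0.34,-0.87,-0.01,0,0,-0.8,-0.6]]]
[[[-0.26,-0.89,-0.01,0,0,-0.79,-0.6],[-0.19,-0.91,-0.01,0,0,-0.8,-0.6],[-0.11,-0.92,-0.01,0,0,-0.79,-0.6],[-0.03,-0.93,0,0,0,-0.8,-0.6],[0.05,-0.93,-0.01,0,0,-0.79,-0.6]]]
[[[0.12,-0.92,0,0,0,-0.8,-0.6],[0,0,0,0,0,0,-0.6],[0,0,0,0,0,0,-0.6],[0,0,0,0,0,0,-0.6],[0,0,0,0,0,0,-0.6]]]
```

Request:
{"api": "jog_arm", "payload": {"increments": [[[0, 0, -0.47, 0, 0, 0, -0.6], [0, 0, -0.48, 0, 0, 0, -0.6], [-0.11, -0.09, -0.87, 0, 0, 0, -0.6], [-0.12, -0.08, -0.86, 0, 0, 0, -0.6], [-0.66, -0.66, -0.01, 0, 0, -0.8, -0.6]]]}}

```text
time: 19.5
tool_pos: [0.5119, -0.2773, 0.2183]
tcp_rot: [2.849, -1.314, 0.02]
wrist_force: [1.9, -0.1, 1.4]
width: 0.346
grip_force: 31.8
```

Request:
{"api": "jog_arm", "payload": {"increments": [[[-0.6, -0.71, -0.01, 0, 0, -0.8, -0.6], [-0.54, -0.75, -0.01, 0, 0, -0.8, -0.6], [-0.47, -0.8, -0.01, 0, 0, -0.8, -0.6], [-0.41, -0.83, -0.01, 0, 0, -0.8, -0.6], [-0.34, -0.87, -0.01, 0, 0, -0.8, -0.6]]]}}

```text
time: 19.92
tool_pos: [0.5309, -0.1342, 0.2134]
tcp_rot: [3.065, -0.685, 0.002]
wrist_force: [-0.1, 0.4, -2.2]
width: 0.339
grip_force: 31.8
```

Request:
{"api": "jog_arm", "payload": {"increments": [[[-0.26, -0.89, -0.01, 0, 0, -0.8, -0.6], [-0.19, -0.91, -0.01, 0, 0, -0.8, -0.6], [-0.11, -0.92, -0.01, 0, 0, -0.79, -0.6], [-0.03, -0.93, 0, 0, 0, -0.8, -0.6], [0.05, -0.93, -0.01, 0, 0, -0.79, -0.6]]]}}

```text
time: 20.33
tool_pos: [0.5529, 0.0035, 0.2145]
tcp_rot: [3.14, -0.036, 0.001]
wrist_force: [0.4, -0.3, -1.2]
width: 0.344
grip_force: 31.8
```

Request:
{"api": "jog_arm", "payload": {"increments": [[[0.12, -0.92, 0, 0, 0, -0.8, -0.6], [0, 0, 0, 0, 0, 0, -0.6], [0, 0, 0, 0, 0, 0, -0.6], [0, 0, 0, 0, 0, 0, -0.6], [0, 0, 0, 0, 0, 0, -0.6]]]}}

```text
time: 20.75
tool_pos: [0.5571, 0.0289, 0.2143]
tcp_rot: [3.139, 0.088, 0.001]
wrist_force: [0.7, -0.3, -0.6]
width: 0.349
grip_force: 31.8
```

```bash
python3 -c "
from plan import *
st();plan([(556.7,30.2,160,3.3),(556.7,30.2,142,3.3,.3)],-.6)"
```

```text
t 20.75 pos [557.1  28.9 214.3] yaw 3.2 tz [ 0.    -0.001 -1.   ] w 0.349 F [ 0.7 -0.3 -0.6] gf 31.8 q6 1.52
[[[-0.01,-0.02,0.9,0.01,0,-0.01,-0.6],[0,-0.03,0.91,0,0,-0.01,-0.6],[0,0,0.2,0,0,0,-0.6],[0,0,0.2,0,0,0,-0.6],[0,0,0.2,0,0,0,-0.6]]]
```

Request:
{"api": "jog_arm", "payload": {"increments": [[[0, -0.02, 0.9, 0, 0, -0.01, -0.6], [0, -0.03, 0.9, 0, 0, -0.01, -0.6], [0, 0, 0.3, 0, 0, 0, -0.6], [0, 0, 0.2, 0, 0, 0, -0.6], [0, 0, 0.1, 0, 0, 0, -0.6]]]}}

```text
time: 21.17
tool_pos: [0.5568, 0.0304, 0.1416]
tcp_rot: [3.139, 0.091, -0.001]
wrist_force: [-0.7, 0.5, -1.7]
width: 0.343
grip_force: 31.8
```

Request:
{"api": "jog_arm", "payload": {"increments": [[[0, 0, 0.03, 0, 0, 0, -0.6], [0, 0, 0, 0, 0, 0, -0.6], [0, 0, 0, 0, 0, 0, -0.6], [0, 0, 0, 0, 0, 0, -0.6], [0, 0, 0, 0, 0, 0, -0.6]]]}}

```text
time: 21.58
tool_pos: [0.5579, 0.0312, 0.1425]
tcp_rot: [3.139, 0.093, 0.004]
wrist_force: [0.7, -0.7, -1.1]
width: 0.349
grip_force: 31.8
```

Request:
{"api": "jog_arm", "payload": {"increments": [[[0, 0, 0.03, 0, 0, 0, -0.6], [0, 0, 0.03, 0, 0, 0, -0.6], [0, 0, 0, 0, 0, 0, -0.6], [0, 0, 0, 0, 0, 0, -0.6], [0, 0, 0, 0, 0, 0, -0.6]]]}}

```text
time: 22.0
tool_pos: [0.5573, 0.0312, 0.1396]
tcp_rot: [3.139, 0.093, 0.001]
wrist_force: [0.1, 0.9, -2.0]
width: 0.345
grip_force: 31.8
```

Same as before: ~2 mm more to contact, then release and rise.

Request:
{"api": "jog_arm", "payload": {"increments": [[[0, 0, 0.03, 0, 0, 0, -0.6], [0, 0, 0.03, 0, 0, 0, -0.6], [0, 0, 0, 0, 0, 0, -0.6], [0, 0, 0, 0, 0, 0, -0.6], [0, 0, 0, 0, 0, 0, -0.6]]]}}

```text
time: 22.42
tool_pos: [0.5576, 0.0312, 0.1385]
tcp_rot: [3.139, 0.093, 0.002]
wrist_force: [-1.7, 0.0, 4.9]
width: 0.343
grip_force: 32.4
```

Request:
{"api": "jog_arm", "payload": {"increments": [[[0, 0, 0, 0, 0, 0, -0.4], [0, 0, 0, 0, 0, 0, -0.3], [0, 0, 0, 0, 0, 0, -0.25], [0, 0, 0, 0, 0, 0, -0.2], [0, 0, 0, 0, 0, 0, -0.15]]], "force": 20}}

```text
time: 22.83
tool_pos: [0.5572, 0.0312, 0.1375]
tcp_rot: [3.139, 0.093, 0.001]
wrist_force: [-0.8, -0.1, -0.7]
width: 0.429
grip_force: 3.2
```

Request:
{"api": "jog_arm", "payload": {"increments": [[[0, 0, 0, 0, 0, 0, -0.12], [0, 0, 0, 0, 0, 0, -0.12], [0, 0, -0.2, 0, 0, 0, -0.12], [0, 0, -0.5, 0, 0, 0, -0.12], [0, 0, -0.9, 0, 0, 0, -0.12]]]}}

```text
time: 23.25
tool_pos: [0.5548, 0.0311, 0.1832]
tcp_rot: [3.139, 0.093, -0.01]
wrist_force: [-0.0, -0.6, -0.6]
width: 0.443
grip_force: 2.8
```

```bash
python3 - <<'E'
from fit import *
from plan import *
s=st()
plan([(556,40,265,3.3),(431.8,313,265,-4),(431.8,313,200,-4)],-.15)
E
```

```text
t 23.25 pos [554.8  31.1 183.2] yaw 3.39 tz [-0.006 -0.001 -1.   ] w 0.443 F [-0.  -0.6 -0.6] gf 2.8 q6 1.52
[[[0.01,-0.1,-0.91,0,0.02,0.01,-0.15],[0.02,-0.1,-0.91,0,0.02,0,-0.15],[0.02,-0.09,-0.91,0.01,0.02,0.01,-0.15],[-0.33,-0.85,0,0,0,0.11,-0.15],[-0.34,-0.84,0,0,0,0.11,-0.15]]]
[[[-0.35,-0.84,0,0,0,0.11,-0.15],[-0.36,-0.84,0,0,0,0.11,-0.15],[-0.37,-0.83,0,0,0,0.11,-0.15],[-0.38,-0.83,0,0,0,0.11,-0.15],[-0.38,-0.82,0,0,0,0.11,-0.15]]]
[[[-0.39,-0.82,0,0,0,0.11,-0.15],[-0.41,-0.81,0,0,0,0.11,-0.15],[-0.41,-0.81,0,0,0,0.11,-0.15],[-0.43,-0.8,0.01,0,0,0.11,-0.15],[0,0,0.72,0,0,0,-0.15]]]
[[[0,0,0.72,0,0,0,-0.15],[0,0,0.73,0,0,0,-0.15],[0,0,0,0,0,0,-0.15],[0,0,0,0,0,0,-0.15],[0,0,0,0,0,0,-0.15]]]
```

Request:
{"api": "jog_arm", "payload": {"increments": [[[0.01, -0.1, -1, 0, 0.02, 0.01, -0.15], [0.02, -0.1, -1, 0, 0.02, 0, -0.15], [0.02, -0.09, -1, 0, 0.02, 0.01, -0.15], [-0.33, -0.85, -0.4, 0, 0, 0.11, -0.15], [-0.34, -0.84, 0, 0, 0, 0.11, -0.15]]]}}

```text
time: 23.67
tool_pos: [0.5378, 0.0897, 0.2934]
tcp_rot: [-3.141, -0.049, -0.026]
wrist_force: [0.8, 0.4, -1.1]
width: 0.421
grip_force: 3.3
```

Request:
{"api": "jog_arm", "payload": {"increments": [[[-0.35, -0.84, 0, 0, 0, 0.11, -0.15], [-0.36, -0.84, 0, 0, 0, 0.11, -0.15], [-0.37, -0.83, 0, 0, 0, 0.11, -0.15], [-0.38, -0.83, 0, 0, 0, 0.11, -0.15], [-0.38, -0.82, 0, 0, 0, 0.11, -0.15]]]}}

```text
time: 24.08
tool_pos: [0.4779, 0.2148, 0.2877]
tcp_rot: [3.141, -0.038, 0.012]
wrist_force: [0.2, -0.2, -1.3]
width: 0.427
grip_force: 3.3
```

Request:
{"api": "jog_arm", "payload": {"increments": [[[-0.39, -0.82, 0, 0, 0, 0.11, -0.15], [-0.41, -0.81, 0, 0, 0, 0.11, -0.15], [-0.41, -0.81, 0, 0, 0, 0.11, -0.15], [-0.43, -0.8, 0, 0, 0, 0.11, -0.15], [0, 0, 0, 0, 0, 0, -0.15]]]}}

```text
time: 24.5
tool_pos: [0.4316, 0.3164, 0.2873]
tcp_rot: [-3.138, 0.105, -0.01]
wrist_force: [-0.3, -1.0, -1.4]
width: 0.423
grip_force: 3.3
```

```bash
python3 - <<'E'
from fit import *
from plan import *
s=st()
S,ims,ms=cloud("scene"); D,imd,md=cloud("side")
rect(sel(S,ms,(.515,.609),(-.085,-.035),(.024,.04)),"A"); rect(sel(S,ms,(.512,.604),(.005,.056),(.024,.04)),"B")
rect(sel(D,md,(.35,.52),(.24,.40),(.08,.12)),"uprights side")
rect(sel(S,ms,(.35,.52),(.24,.40),(.04,.12)),"uprights scene")
cv2.imwrite("pics/w7.png",np.hstack([cv2.resize(ims[130:350,280:480],None,fx=2,fy=2),cv2.resize(imd[200:420,200:400],None,fx=2,fy=2)]))
plan([(431.8,312.6,195,-4),(431.8,312.6,157,-4,.6)],-.15)
E
```

```text
t 24.5 pos [431.6 316.4 287.3] yaw -3.82 tz [ 0.006  0.002 -1.   ] w 0.423 F [-0.3 -1.  -1.4] gf 3.3 q6 2.23
A c [561.2 -58.9] size [26.2 81.6] longax 3.47 n 280 medz 29.7 mean [562.3 -60.4]
B c [556.   27.9] size [27.2 81.1] longax 2.67 n 260 medz 29.7 mean [557.3  28.4]
uprights side c [430.8 313.7] size [44.2 96.4] longax 175.88 n 189 medz 102.8 mean [433.8 325.5]
uprights scene c [432.3 309.2] size [ 48.  101.2] longax 174.79 n 553 medz 81.9 mean [435.1 304.5]
[[[-0.01,0.01,0.77,0,-0.02,0.01,-0.15],[-0.01,0.01,0.77,0,-0.02,0.01,-0.15],[-0.02,0.01,0.77,0,-0.02,0,-0.15],[-0.01,0.01,0.76,0,-0.01,0.01,-0.15],[0,0,0.42,0,0,0,-0.15]]]
[[[0,0,0.42,0,0,0,-0.15],[0,0,0.43,0,0,0,-0.15],[0,0,0,0,0,0,-0.15],[0,0,0,0,0,0,-0.15],[0,0,0,0,0,0,-0.15]]]
```

View pics/w7.png

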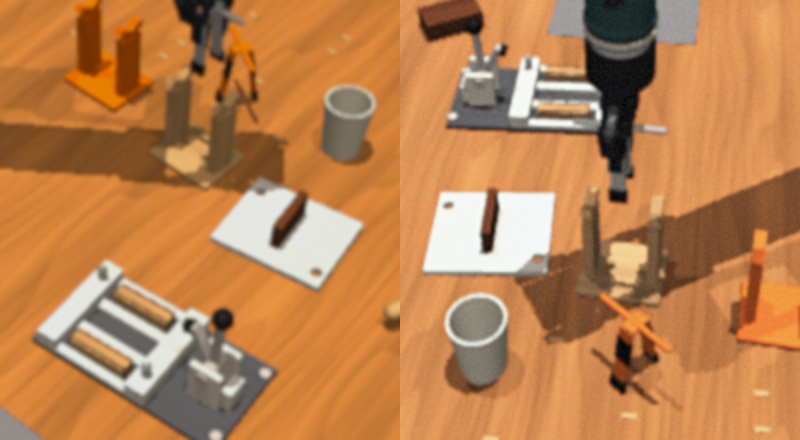

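Request:
{"api": "jog_arm", "payload": {"increments": [[[-0.01, 0.02, 0.77, 0, -0.02, 0.01, -0.15], [-0.01, 0.02, 0.77, 0, -0.02, 0.01, -0.15], [-0.02, 0.02, 0.77, 0, -0.02, 0, -0.15], [-0.01, 0.01, 0.76, 0, -0.01, 0.01, -0.15], [0, 0, 0.42, 0, 0, 0, -0.15]]]}}

```text
time: 25.02
tool_pos: [0.4314, 0.309, 0.1795]
tcp_rot: [3.137, -0.116, -0.005]
wrist_force: [-0.3, -0.7, -1.0]
width: 0.426
grip_force: 3.3
```

Request:
{"api": "jog_arm", "payload": {"increments": [[[0, 0, 0.42, 0, 0, 0, -0.15], [0, 0, 0.4, 0, 0, 0, -0.15], [0, 0, 0, 0, 0, 0, -0.15], [0, 0, 0, 0, 0, 0, -0.15], [0, 0, 0, 0, 0, 0, -0.15]]]}}

```text
time: 25.43
tool_pos: [0.433, 0.3114, 0.1586]
tcp_rot: [-3.139, 0.114, -0.002]
wrist_force: [0.4, -0.5, -0.9]
width: 0.425
grip_force: 3.3
```

Request:
{"api": "jog_arm", "payload": {"increments": [[[0, 0, 0.1, 0, 0, 0, -0.15], [0, 0, 0.1, 0, 0, 0, -0.15], [0, 0, 0, 0, 0, 0, -0.15], [0, 0, 0, 0, 0, 0, -0.15], [0, 0, 0, 0, 0, 0, -0.15]]]}}

```text
time: 25.85
tool_pos: [0.4325, 0.3112, 0.152]
tcp_rot: [-3.139, 0.114, -0.001]
wrist_force: [0.9, 0.5, 0.7]
width: 0.422
grip_force: 3.3
```

Request:
{"api": "jog_arm", "payload": {"increments": [[[0, 0, 0.04, 0, 0, 0, -0.15], [0, 0, 0, 0, 0, 0, -0.15], [0, 0, 0, 0, 0, 0, -0.1], [0, 0, 0, 0, 0, 0, -0.05], [0, 0, 0, 0, 0, 0, 0]]]}}

```text
time: 26.27
tool_pos: [0.4322, 0.3109, 0.1504]
tcp_rot: [-3.139, 0.114, 0.0]
wrist_force: [0.9, 0.4, 0.6]
width: 0.501
grip_force: 0.9
```

Request:
{"api": "jog_arm", "payload": {"increments": [[[0, 0, 0, 0, 0, 0, 0.2], [0, 0, 0, 0, 0, 0, 0.5], [0, 0, 0, 0, 0, 0, 1], [0, 0, 0, 0, 0, 0, 1], [0, 0, 0, 0, 0, 0, 1]]]}}

```text
time: 26.68
tool_pos: [0.432, 0.3109, 0.1501]
tcp_rot: [3.139, -0.114, -0.001]
wrist_force: [0.2, 0.6, -0.3]
width: 1.002
grip_force: 0.0
```

Request:
{"api": "jog_arm", "payload": {"increments": [[[0, 0, -0.4, 0, 0, 0, 1], [0, 0, -0.8, 0, 0, 0, 1], [0, 0, -0.9, 0, 0, 0, 1], [0, 0, -0.9, 0, 0, 0, 1], [0, 0, -0.9, 0, 0, 0, 1]]]}}

```text
time: 27.1
tool_pos: [0.432, 0.3109, 0.2694]
tcp_rot: [-3.139, 0.114, 0.0]
wrist_force: [0.4, -0.2, 0.0]
width: 1.004
grip_force: 0.0
```

```bash
python3 - <<'E'
from fit import *
from plan import *
s=st()
W,im,m=cloud("wrist");
rect(sel(W,m,(.35,.52),(.22,.40),(.131,.145)),"bar")
rect(sel(W,m,(.35,.52),(.22,.40),(.120,.138)),"bar2")
D,imd,md=cloud("side")
for n,c in(("side",(D,imd,md)),("scene",cloud("scene"))):
    rect(sel(c[0],c[2],(.52,.7),(.18,.36),(.045,.06)),n+"grip")
    rect(sel(c[0],c[2],(.52,.7),(.18,.36),(.007,.016)),n+"plate")
plan([(431.8,312.6,300,-4),(610,265,290,95.5)],1)
E
```

```text
t 27.1 pos [432.  310.9 269.4] yaw -4.16 tz [-0.  0. -1.] w 1.004 F [ 0.4 -0.2  0. ] gf 0.0 q6 2.22
bar c [432.9 309.5] size [ 45.6 107.6] longax 176.54 n 5169 medz 133.4 mean [436.6 309.2]
bar2 c [432.9 309.7] size [ 48.2 107.6] longax 176.06 n 6951 medz 132.7 mean [435.6 309.3]
sidegrip c [615.4 267.7] size [14.7 82.8] longax 96.13 n 135 medz 51.8 mean [614.6 271.5]
sideplate c [615.5 268.6] size [140.3 160.8] longax 5.89 n 1954 medz 9.9 mean [614.4 273.7]
scenegrip c [616.4 265.9] size [15.6 82. ] longax 96.04 n 131 medz 51.1 mean [617.  262.9]
sceneplate c [613.9 266.2] size [144.7 165.1] longax 5.26 n 1748 medz 10.3 mean [619.7 261. ]
[[[-0.06,-0.02,-0.94,-0.04,-0.05,-0.03,1],[0.34,0.07,0.02,0,0,-0.92,1],[0.33,0.1,0.02,0,0,-0.92,1],[0.32,0.13,0.02,0,0,-0.92,1],[0.3,0.16,0.02,0,0,-0.92,1]]]
[[[0.29,0.19,0.02,0,0,-0.92,1],[0.27,0.21,0.02,0,0,-0.92,1],[0.24,0.24,0.02,0,0,-0.92,1],[0.22,0.26,0.02,0,0,-0.92,1],[0.2,0.28,0.02,0,0,-0.92,1]]]
[[[0.17,0.3,0.02,0,0,-0.92,1],[0.14,0.31,0.02,0,0,-0.92,1],[0.11,0.32,0.02,0,0,-0.92,1],[0.07,0.33,0.02,0,0,-0.92,1],[0.04,0.34,0.01,0,0,-0.92,1]]]
[[[0.01,0.34,0.02,0,0,-0.93,1],[-0.02,0.34,0.01,0,0,-0.92,1],[-0.05,0.33,0.02,0,0,-0.93,1],[-0.09,0.33,0.01,0,0,-0.92,1],[0,0,0,0,0,0,1]]]
```

Request:
{"api": "jog_arm", "payload": {"increments": [[[-0.06, -0.02, -0.94, 0, 0, -0.03, 1], [0.34, 0.05, 0.02, 0, 0, -0.92, 1], [0.33, 0.08, 0.02, 0, 0, -0.92, 1], [0.32, 0.1, 0.02, 0, 0, -0.92, 1], [0.32, 0.13, 0.02, 0, 0, -0.92, 1]]]}}

```text
time: 27.67
tool_pos: [0.4703, 0.3034, 0.2924]
tcp_rot: [3.101, 0.502, -0.003]
wrist_force: [-0.4, 0.4, -0.0]
width: 0.998
grip_force: 0.0
```

Request:
{"api": "jog_arm", "payload": {"increments": [[[0.32, 0.16, 0.02, 0, 0, -0.92, 1], [0.3, 0.19, 0.02, 0, 0, -0.92, 1], [0.27, 0.21, 0.02, 0, 0, -0.92, 1], [0.25, 0.24, 0.02, 0, 0, -0.92, 1], [0.23, 0.26, 0.02, 0, 0, -0.92, 1]]]}}

```text
time: 28.08
tool_pos: [0.5223, 0.2955, 0.2889]
tcp_rot: [2.892, 1.227, -0.004]
wrist_force: [0.2, 0.2, 0.1]
width: 0.996
grip_force: 0.0
```

Request:
{"api": "jog_arm", "payload": {"increments": [[[0.2, 0.28, 0.02, 0, 0, -0.92, 1], [0.17, 0.3, 0.02, 0, 0, -0.92, 1], [0.14, 0.31, 0.02, 0, 0, -0.92, 1], [0.1, 0.32, 0.02, 0, 0, -0.92, 1], [0.07, 0.34, 0, 0, 0, -0.92, 1]]]}}

```text
time: 28.5
tool_pos: [0.5728, 0.2869, 0.2862]
tcp_rot: [-2.515, -1.881, 0.005]
wrist_force: [-0.3, 0.4, 0.2]
width: 1.0
grip_force: 0.0
```

Request:
{"api": "jog_arm", "payload": {"increments": [[[0.03, 0.34, 0, 0, 0, -0.93, 1], [0, 0.34, 0, 0, 0, -0.92, 1], [-0.03, 0.33, 0, 0, 0, -0.8, 1], [0, 0.33, 0, 0, 0, 0, 1], [0, 0, 0, 0, 0, 0, 1]]]}}

```text
time: 28.92
tool_pos: [0.6139, 0.2809, 0.2866]
tcp_rot: [-2.24, -2.202, 0.002]
wrist_force: [0.2, -0.7, 0.1]
width: 0.999
grip_force: 0.0
```

```bash
cat > pl.py <<'E'
from fit import *
from plan import *
s=st()
W,im,m=cloud("wrist");np.savez("pics/w8.npz",W=W,im=im,m=m)
rect(sel(W,m,(.5,.73),(.16,.40),(.007,.014)),"plate")
rect(sel(W,m,(.5,.73),(.16,.40),(.044,.06)),"grip")
o,Z=ortho([(W,im,m)],(.5,.73),(.15,.4),(-.02,.1),.5)
cv2.imwrite("pics/w8.png",np.hstack([cv2.resize(im,(340,255)),o[:255*0+460:1][:255*1] if 0 else cv2.resize(o,(277,255))]))
E
python3 pl.py
```

```text
t 28.92 pos [613.9 280.9 286.6] yaw 89.01 tz [-0.001 -0.001 -1.   ] w 0.999 F [ 0.2 -0.7  0.1] gf 0.0 q6 0.41
plate c [588.2 279.2] size [136.3 160.5] longax 5.78 n 21198 medz 10.6 mean [588.9 284.2]
grip c [588.1 279.6] size [14.3 79.7] longax 95.65 n 1566 medz 52.4 mean [588.4 281.7]
```

View pics/w8.png

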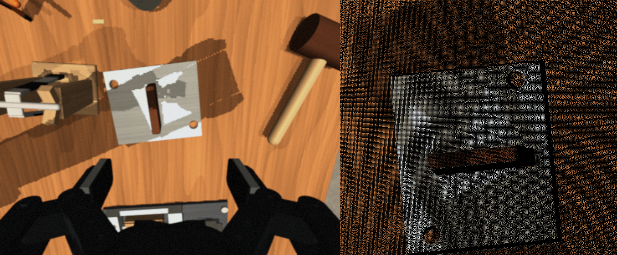

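```bash
python3 -c "
from plan import *
plan([(560,8,292,93.3)],1)"
```

```text
[[[-0.91,-0.16,-0.02,0,0,-0.07,1],[-0.91,-0.17,-0.02,0,0,-0.07,1],[-0.91,-0.17,-0.02,0,0,-0.07,1],[-0.91,-0.18,-0.02,0,0,-0.07,1],[-0.91,-0.19,-0.01,0,0,-0.07,1]]]
[[[-0.91,-0.2,-0.02,0,0,-0.07,1],[-0.9,-0.2,-0.01,0,0,-0.07,1],[-0.9,-0.21,-0.02,-0.01,0,-0.07,1],[-0.91,-0.21,-0.01,0,0,-0.08,1],[-0.9,-0.22,-0.02,-0.01,0,-0.07,1]]]
```

Request:
{"api": "jog_arm", "payload": {"increments": [[[-0.91, -0.16, -0.02, 0, 0, -0.07, 1], [-0.91, -0.17, -0.02, 0, 0, -0.07, 1], [-0.91, -0.17, -0.02, 0, 0, -0.07, 1], [-0.91, -0.18, -0.02, 0, 0, -0.07, 1], [-0.91, -0.19, -0.01, 0, 0, -0.07, 1]]]}}

```text
time: 29.38
tool_pos: [0.5856, 0.144, 0.2902]
tcp_rot: [-2.197, -2.245, 0.001]
wrist_force: [0.8, 0.2, -0.5]
width: 1.0
grip_force: 0.0
```

Request:
{"api": "jog_arm", "payload": {"increments": [[[-0.91, -0.2, -0.02, 0, 0, -0.07, 1], [-0.9, -0.2, -0.01, 0, 0, -0.07, 1], [-0.9, -0.21, -0.02, 0, 0, -0.07, 1], [-0.9, -0.21, -0.01, 0, 0, -0.08, 1], [-0.9, -0.22, -0.02, 0, 0, -0.07, 1]]]}}

```text
time: 29.8
tool_pos: [0.5595, 0.0076, 0.2927]
tcp_rot: [-2.154, -2.286, 0.001]
wrist_force: [-0.0, 0.1, 0.2]
width: 0.998
grip_force: 0.0
```

Request:
{"api": "jog_arm", "payload": {"increments": [[[0, 0, 0, 0, 0, 0, 1], [0, 0, 0, 0, 0, 0, 1], [0, 0, 0, 0, 0, 0, 1], [0, 0, 0, 0, 0, 0, 1], [0, 0, 0, 0, 0, 0, 1]]]}}

```text
time: 30.22
tool_pos: [0.5607, 0.0095, 0.2927]
tcp_rot: [-2.152, -2.288, 0.0]
wrist_force: [-0.3, -0.1, -0.4]
width: 1.0
grip_force: 0.0
```

```bash
python3 - <<'E'
from fit import *
from plan import *
s=st()
W,im,m=cloud("wrist");np.savez("pics/w9.npz",W=W,im=im,m=m)
A=sel(W,m,(.46,.53),(.0,.06),(.046,.06));B=sel(W,m,(.6,.66),(-.09,-.03),(.046,.06))
rect(A,"pa");rect(B,"pb")
a=A[A[:,2]>.053][:,:2].mean(0)*1000;b=B[B[:,2]>.053][:,:2].mean(0)*1000
d=b-a;print(a,b,np.linalg.norm(d),"yaw",np.degrees(np.arctan2(d[1],d[0])-np.arctan2(-90,132)),"origin",(a+b)/2)
rect(sel(W,m,(.45,.66),(-.12,.09),(.030,.034)),"rails")
rect(sel(W,m,(.515,.609),(-.085,-.035),(.024,.034)),"A"); rect(sel(W,m,(.512,.604),(.005,.056),(.024,.034)),"B")
E
```

```text
t 30.22 pos [560.7   9.5 292.7] yaw 93.51 tz [-0.  0. -1.] w 1.0 F [-0.3 -0.1 -0.4] gf 0.0 q6 -0.09
pa c [491.4  26.7] size [11.1 11.5] longax 47.69 n 166 medz 53.2 mean [492.1  27.3]
pb c [627.7 -54.9] size [10.5 11.4] longax 15.29 n 145 medz 53.0 mean [627.1 -53.9]
[491.64049919  26.80887286] [627.29370867 -54.86509717] 158.34276308615802 yaw 3.2356074585406365 origin [559.46710393 -14.02811215]
rails c [559.6 -15. ] size [142.7 160.5] longax 3.25 n 11367 medz 32.2 mean [559.2 -10.3]
A c [561.5 -59.7] size [23.2 80. ] longax 3.57 n 1893 medz 30.6 mean [561.5 -58.7]
B c [556.9  29.7] size [21.9 80.3] longax 3.51 n 2208 medz 30.5 mean [556.7  30.1]
```

```bash
python3 -c "
from plan import *
plan([(588.2,279.5,200,95.7)],1)"
```

```text
[[[0.89,0.15,0.31,0,0,-0.04,1],[0.89,0.15,0.31,0,0,-0.04,1],[0.89,0.15,0.31,0,0,-0.04,1],[0.89,0.16,0.31,0,0,-0.03,1],[0.89,0.16,0.31,0,0,-0.04,1]]]
[[[0.89,0.16,0.31,0,0,-0.03,1],[0.89,0.17,0.31,0,0,-0.04,1],[0.89,0.17,0.31,0,0,-0.03,1],[0.89,0.18,0.31,0,0,-0.04,1],[0.89,0.18,0.3,0,0,-0.03,1]]]
```

Request:
{"api": "jog_arm", "payload": {"increments": [[[0.89, 0.15, 0.31, 0, 0, -0.04, 1], [0.89, 0.15, 0.31, 0, 0, -0.04, 1], [0.89, 0.15, 0.31, 0, 0, -0.04, 1], [0.89, 0.16, 0.31, 0, 0, -0.03, 1], [0.89, 0.16, 0.31, 0, 0, -0.04, 1]]]}}

```text
time: 30.68
tool_pos: [0.5745, 0.1452, 0.2459]
tcp_rot: [-2.13, -2.309, -0.0]
wrist_force: [-0.3, 0.2, -0.2]
width: 1.0
grip_force: 0.0
```

Request:
{"api": "jog_arm", "payload": {"increments": [[[0.89, 0.16, 0.31, 0, 0, -0.03, 1], [0.89, 0.17, 0.31, 0, 0, -0.04, 1], [0.89, 0.17, 0.31, 0, 0, -0.03, 1], [0.89, 0.18, 0.31, 0, 0, -0.04, 1], [0.89, 0.18, 0.3, 0, 0, -0.03, 1]]]}}

```text
time: 31.1
tool_pos: [0.5882, 0.2807, 0.1994]
tcp_rot: [-2.108, -2.329, 0.001]
wrist_force: [0.0, -0.6, 0.3]
width: 1.001
grip_force: 0.0
```

Request:
{"api": "jog_arm", "payload": {"increments": [[[0, 0, 0, 0, 0, 0, 1], [0, 0, 0, 0, 0, 0, 1], [0, 0, 0, 0, 0, 0, 1], [0, 0, 0, 0, 0, 0, 1], [0, 0, 0, 0, 0, 0, 1]]]}}

```text
time: 31.52
tool_pos: [0.5888, 0.2777, 0.2007]
tcp_rot: [2.111, 2.326, 0.001]
wrist_force: [-1.0, 1.3, -0.0]
width: 1.002
grip_force: 0.0
```

```bash
python3 - <<'E'
from fit import *
from plan import *
s=st()
W,im,m=cloud("wrist")
rect(sel(W,m,(.48,.7),(.16,.40),(.007,.014)),"plate")
rect(sel(W,m,(.48,.7),(.16,.40),(.044,.06)),"grip")
plan([(588.2,279.5,90,95.7)],1)
E
```

```text
t 31.52 pos [588.8 277.7 200.7] yaw 95.56 tz [ 0.  0. -1.] w 1.002 F [-1.   1.3 -0. ] gf 0.0 q6 0.31
plate c [573.4 284.4] size [150.4 189.7] longax 5.17 n 37486 medz 10.5 mean [583.6 286.8]
grip c [539.2 283.1] size [ 79.9 123.5] longax 176.31 n 3047 medz 52.4 mean [576.7 286.3]
[[[0.02,0,0.92,0,0,-0.01,1],[0.01,-0.01,0.92,0,0,0,1],[0.02,0,0.93,0,0,-0.01,1],[0.01,-0.01,0.92,0.01,0,0,1],[0,0,0,0,0,0,1]]]
```

```bash
python3 - <<'E'
from fit import *
from plan import *
s=st()
W,im,m=cloud("wrist")
rect(sel(W,m,(.5,.7),(.16,.40),(.007,.0125)),"plate")
rect(sel(W,m,(.55,.64),(.2,.34),(.047,.056)),"grip")
E
```

```text
t 31.57 pos [588.9 277.6 200.8] yaw 95.55 tz [ 0.001  0.    -1.   ] w 1.004 F [-0.1 -0.8 -0.5] gf 0.0 q6 0.31
plate c [587.9 279.2] size [136.7 160.6] longax 5.8 n 35937 medz 10.5 mean [587.6 285.7]
grip c [587.9 279.9] size [13.9 79.6] longax 95.9 n 2729 medz 52.4 mean [587.7 282.3]
```

Request:
{"api": "jog_arm", "payload": {"increments": [[[0.02, 0, 0.92, 0, 0, -0.02, 1], [0.01, -0.01, 0.92, 0, 0, 0, 1], [0.02, -0.01, 0.93, 0, 0, -0.01, 1], [0.01, -0.01, 0.9, 0, 0, 0, 1], [0, 0, 0, 0, 0, 0, 1]]], "force": 60}}

```text
time: 32.03
tool_pos: [0.5836, 0.2777, 0.0841]
tcp_rot: [-2.104, -2.326, 0.015]
wrist_force: [-1.3, -1.0, -0.9]
width: 0.999
grip_force: 0.0
```

Request:
{"api": "jog_arm", "payload": {"increments": [[[0, 0, 0, 0, 0, 0, 0], [0, 0, 0, 0, 0, 0, -0.5], [0, 0, 0, 0, 0, 0, -1], [0, 0, 0, 0, 0, 0, -1], [0, 0, 0, 0, 0, 0, -1]]], "force": 60}}

```text
time: 32.45
tool_pos: [0.5887, 0.2806, 0.0922]
tcp_rot: [2.106, 2.33, 0.005]
wrist_force: [0.4, -0.3, 0.7]
width: 0.298
grip_force: 0.0
```

Request:
{"api": "jog_arm", "payload": {"increments": [[[0, 0, 0, 0, 0, 0, -1], [0, 0, 0, 0, 0, 0, -1], [0, 0, 0, 0, 0, 0, -1], [0, 0, 0, 0, 0, 0, -1], [0, 0, 0, 0, 0, 0, -1]]]}}

```text
time: 32.87
tool_pos: [0.5883, 0.2805, 0.0917]
tcp_rot: [2.106, 2.33, 0.003]
wrist_force: [-1.9, -0.8, 8.1]
width: 0.154
grip_force: 61.3
```

Request:
{"api": "jog_arm", "payload": {"increments": [[[0, 0, -0.2, 0, 0, 0, -1], [0, 0, -0.5, 0, 0, 0, -1], [0, 0, -0.9, 0, 0, 0, -1], [0, 0, -0.9, 0, 0, 0, -1], [0, 0, -0.9, 0, 0, 0, -1]]]}}

```text
time: 33.28
tool_pos: [0.5861, 0.2795, 0.1911]
tcp_rot: [-2.105, -2.33, 0.006]
wrist_force: [0.5, 0.2, -4.2]
width: 0.151
grip_force: 59.5
```

Request:
{"api": "jog_arm", "payload": {"increments": [[[0, 0, 0, 0, 0, 0, -1], [0, 0, 0, 0, 0, 0, -1], [0, 0, 0, 0, 0, 0, -1], [0, 0, 0, 0, 0, 0, -1], [0, 0, 0, 0, 0, 0, -1]]]}}

```text
time: 33.7
tool_pos: [0.5859, 0.2794, 0.1888]
tcp_rot: [-2.105, -2.329, 0.008]
wrist_force: [-0.7, -0.8, -5.4]
width: 0.153
grip_force: 59.6
```

```bash
python3 - <<'E'
from fit import *
from plan import *
s=st()
W,im,m=cloud("wrist");np.savez("pics/w10.npz",W=W,im=im,m=m);cv2.imwrite("pics/w10.png",im)
P=sel(W,m,(.45,.75),(.14,.42),(.085,.13))
h,e=np.histogram(P[:,2],bins=45,range=(.085,.13));print(h)
for lo,hi in((.09,.125),):
    rect(sel(W,m,(.45,.75),(.14,.42),(lo,hi)),"plate")
E
```

```text
t 33.7 pos [585.9 279.4 188.8] yaw 95.79 tz [-0.005 -0.002 -1.   ] w 0.153 F [-0.7 -0.8 -5.4] gf 59.6 q6 0.31
[  106   122   112   115   108   122   114   123   117   114   146   123
   146   170   300   367   259   180   195   211   906 13712 36794 15695
  1035   199   204   295   772   471    53    25    24    50    70    85
   109   167   175   210   224   265   354   540   700]
plate c [569.5 276.8] size [136.4 194.9] longax 5.81 n 73738 medz 107.5 mean [576.6 305.4]
```

View pics/w10.png

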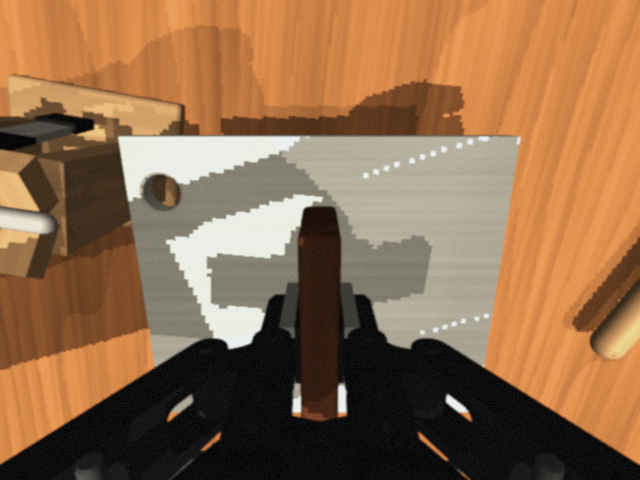

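```bash
python3 - <<'E'
from fit import *
from plan import *
f=np.load("pics/w10.npz");W,m=f["W"],f["m"]
P=sel(W,m,(.500,.70),(.14,.42),(.104,.111));rect(P,"plate")
A=np.c_[P[:,:2],np.ones(len(P))];c=np.linalg.lstsq(A,P[:,2],rcond=None)[0];print("slopes",c[:2])
# in plate axes, yaw 5.8
for yw in(5.7,5.9):
    c,s=np.cos(np.radians(yw)),np.sin(np.radians(yw)); u=P[:,0]*c+P[:,1]*s; v=-P[:,0]*s+P[:,1]*c
    print(yw,[np.percentile(u,q)*1000 for q in(0,.3,99.7,100)],[np.percentile(v,q)*1000 for q in(0,.3,99.7,100)])
rect(sel(W,m,(.54,.64),(.2,.35),(.145,.152)),"grip top")
G=sel(W,m,(.54,.64),(.2,.36),(.12,.16));print(np.histogram(G[:,2],bins=20,range=(.12,.16))[0])
E
```

```text
plate c [586.  278.5] size [136.4 161.7] longax 5.72 n 67444 medz 107.5 mean [584.3 304.8]
slopes [-0.0045832  -0.00458941]
5.7 [np.float64(529.9178997192517), np.float64(531.1593108900063), np.float64(690.4044169645655), np.float64(691.5896814754263)] [np.float64(150.67479257969822), np.float64(154.34839788325758), np.float64(286.91791353978834), np.float64(287.1210086355453)]
5.9 [np.float64(530.6972907339497), np.float64(531.9798205582699), np.float64(691.2180566371492), np.float64(692.4887633810349)] [np.float64(148.40120937306958), np.float64(152.29534517554148), np.float64(284.7421481474081), np.float64(284.9625230996458)]
grip top c [585.2 283.1] size [38.2 71.3] longax 76.47 n 8053 medz 149.5 mean [585.4 286.8]
[  65  134  159  183  183  215  209  213  253  227  262  265  286  454
 5790 1662  498  434  183  344]
```

```bash
python3 - <<'E'
from fit import *
from plan import *
f=np.load("pics/s2.npz");W,m=f["W"],f["m"]
P=sel(W,m,(.6,.76),(-.05,.04),(.04,.2))-[.5594,-.0148,0]
c,s=np.cos(np.radians(3.27)),np.sin(np.radians(3.27))
u=P[:,0]*c+P[:,1]*s
for z in range(40,170,10):
    k=(P[:,2]*1000>=z)&(P[:,2]*1000<z+10)
    if k.any(): print(z,(u[k].min()*1000).round(),(u[k].max()*1000).round(),k.sum())
print(((u<.108)).sum(), np.c_[u,P[:,1:]][u<.108].round(3)[::6])
plan([(585.9,279.4,205,95.8),(559.5,-13.8,205,93.3),(559.5,-13.8,170,93.3,.5)],-1)
E
```

```text
40 111.0 165.0 62
50 111.0 155.0 79
60 110.0 154.0 176
70 108.0 154.0 91
80 107.0 136.0 42
90 89.0 138.0 48
100 87.0 138.0 77
110 88.0 139.0 20
120 129.0 139.0 12
130 128.0 144.0 8
140 123.0 147.0 35
150 125.0 146.0 66
160 133.0 134.0 3
82 [[ 0.087  0.009  0.108]
 [ 0.094  0.007  0.112]
 [ 0.092  0.006  0.108]
 [ 0.105  0.012  0.112]
 [ 0.096  0.008  0.106]
 [ 0.091  0.     0.106]
 [ 0.103  0.007  0.108]
 [ 0.097 -0.002  0.11 ]
 [ 0.107  0.009  0.107]
 [ 0.099  0.001  0.104]
 [ 0.094  0.001  0.096]
 [ 0.108  0.009  0.1  ]
 [ 0.103 -0.001  0.099]
 [ 0.105  0.001  0.09 ]]
[[[0,-0.01,-0.52,-0.04,0.01,0,-1],[-0.88,-0.17,0,0,0,0.04,-1],[-0.88,-0.17,0,0,0,0.04,-1],[-0.88,-0.16,0,0,0,0.04,-1],[-0.88,-0.16,0,0,0,0.04,-1]]]
[[[-0.88,-0.15,0,0,0,0.04,-1],[-0.88,-0.15,0,0,0,0.04,-1],[-0.88,-0.15,0,0,0,0.04,-1],[-0.88,-0.14,0,0,0,0.03,-1],[-0.88,-0.14,0,0,0,0.04,-1]]]
[[[-0.88,-0.14,0,0,0,0.03,-1],[-0.87,-0.14,0,0,0,0.04,-1],[0,0,0.39,0,0,0,-1],[0,0,0.39,0,0,0,-1],[0,0,0.39,0,0,0,-1]]]
```

```bash
python3 - <<'E'
from plan import *
plan([(585.9,279.4,222,95.8),(547,-13.8,222,93.3),(559.5,-13.8,222,93.3,.3)],-1)
E
```

```text
[[[0,-0.01,-0.55,-0.02,0.01,0,-1],[0,0,-0.54,-0.02,0,0,-1],[-0.87,-0.21,0,0,0,0.04,-1],[-0.87,-0.2,0,0,0,0.04,-1],[-0.87,-0.2,0,0,0,0.04,-1]]]
[[[-0.88,-0.2,0,0,0,0.04,-1],[-0.88,-0.19,0,0,0,0.04,-1],[-0.88,-0.19,0,0,0,0.04,-1],[-0.88,-0.19,0,0,0,0.04,-1],[-0.88,-0.18,0,0,0,0.03,-1]]]
[[[-0.88,-0.18,0,0,0,0.04,-1],[-0.88,-0.17,0,0,0,0.03,-1],[-0.87,-0.17,0,0,0,0.04,-1],[-0.01,0.21,0,0,0,0,-1],[-0.01,0.2,0,0,0,0,-1]]]
```

Request:
{"api": "jog_arm", "payload": {"increments": [[[0, -0.01, -0.55, -0.02, 0.01, 0, -1], [0, 0, -0.54, -0.02, 0, 0, -1], [-0.87, -0.21, 0, 0, 0, 0.04, -1], [-0.87, -0.2, 0, 0, 0, 0.04, -1], [-0.87, -0.2, 0, 0, 0, 0.04, -1]]]}}

```text
time: 34.17
tool_pos: [0.5761, 0.1999, 0.2238]
tcp_rot: [2.118, 2.318, 0.004]
wrist_force: [-0.5, 0.1, -5.4]
width: 0.155
grip_force: 59.6
```

Request:
{"api": "jog_arm", "payload": {"increments": [[[-0.88, -0.2, 0, 0, 0, 0.04, -1], [-0.88, -0.19, 0, 0, 0, 0.04, -1], [-0.88, -0.19, 0, 0, 0, 0.04, -1], [-0.88, -0.19, 0, 0, 0, 0.04, -1], [-0.88, -0.18, 0, 0, 0, 0.03, -1]]]}}

```text
time: 34.58
tool_pos: [0.5578, 0.0653, 0.2231]
tcp_rot: [2.143, 2.296, 0.004]
wrist_force: [0.5, 0.3, -4.5]
width: 0.152
grip_force: 59.7
```

Request:
{"api": "jog_arm", "payload": {"increments": [[[-0.88, -0.18, 0, 0, 0, 0.04, -1], [-0.88, -0.17, 0, 0, 0, 0.03, -1], [-0.87, -0.17, 0, 0, 0, 0.04, -1], [-0.01, 0.21, 0, 0, 0, 0, -1], [-0.01, 0.2, 0, 0, 0, 0, -1]]]}}

```text
time: 35.0
tool_pos: [0.56, -0.0145, 0.2232]
tcp_rot: [2.16, 2.281, 0.004]
wrist_force: [-0.4, 0.7, -5.8]
width: 0.152
grip_force: 59.7
```

Request:
{"api": "jog_arm", "payload": {"increments": [[[0, 0, 0, 0, 0, 0, -1], [0, 0, 0, 0, 0, 0, -1], [0, 0, 0, 0, 0, 0, -1], [0, 0, 0, 0, 0, 0, -1], [0, 0, 0, 0, 0, 0, -1]]]}}

```text
time: 35.42
tool_pos: [0.5604, -0.0124, 0.224]
tcp_rot: [2.155, 2.284, 0.005]
wrist_force: [0.3, 0.9, -4.9]
width: 0.15
grip_force: 59.7
```

```bash
python3 - <<'E'
from fit import *
from plan import *
s=st()
W,im,m=cloud("wrist")
P=sel(W,m,(.47,.65),(-.12,.1),(.132,.147));rect(P,"plate")
A=np.c_[P[:,:2],np.ones(len(P))];c=np.linalg.lstsq(A,P[:,2],rcond=None)[0];print("slopes",c[:2])
plan([(559.5,-13.8,160,93.3,.7)],-1)
E
```

```text
t 35.42 pos [560.4 -12.4 224. ] yaw 93.35 tz [ 0.003  0.002 -1.   ] w 0.15 F [ 0.3  0.9 -4.9] gf 59.7 q6 -0.13
plate c [561.3 -13.1] size [136.5 161.2] longax 3.32 n 68187 medz 142.8 mean [560.3  13.7]
slopes [ 0.00449748 -0.00339709]
[[[-0.01,-0.01,0.53,0.01,0,0,-1],[-0.01,-0.01,0.54,0.01,0,0,-1],[-0.01,-0.01,0.53,0.01,-0.01,0,-1],[-0.01,-0.01,0.54,0,0,0.01,-1],[0,0,0,0,0,0,-1]]]
```

```bash
python3 - <<'E'
from plan import *
plan([(559.0,-13.95,165,93.3,.7)],-1)
E
```

```text
[[[-0.02,-0.02,0.66,0.01,0,0,-1],[-0.01,-0.02,0.65,0.01,-0.01,0,-1],[-0.02,-0.02,0.66,0.01,0,0.01,-1],[0,0,0,0,0,0,-1],[0,0,0,0,0,0,-1]]]
```

Request:
{"api": "jog_arm", "payload": {"increments": [[[-0.02, -0.02, 0.66, 0.01, 0, 0, -1], [-0.01, -0.02, 0.65, 0.01, -0.01, 0, -1], [-0.02, -0.02, 0.66, 0.01, 0, 0.01, -1], [0, 0, 0, 0, 0, 0, -1], [0, 0, 0, 0, 0, 0, -1]]]}}

```text
time: 35.88
tool_pos: [0.5578, -0.0144, 0.1638]
tcp_rot: [-2.156, -2.281, 0.003]
wrist_force: [0.4, 0.4, -4.5]
width: 0.154
grip_force: 59.8
```

Request:
{"api": "jog_arm", "payload": {"increments": [[[0, 0, 0, 0, 0, 0, -1], [0, 0, 0, 0, 0, 0, -1], [0, 0, 0, 0, 0, 0, -1], [0, 0, 0, 0, 0, 0, -1], [0, 0, 0, 0, 0, 0, -1]]]}}

```text
time: 36.3
tool_pos: [0.5596, -0.0147, 0.1661]
tcp_rot: [2.157, 2.282, 0.003]
wrist_force: [0.3, -0.2, -4.8]
width: 0.152
grip_force: 59.8
```

```bash
python3 - <<'E'
from fit import *
from plan import *
s=st()
W,im,m=cloud("wrist")
P=sel(W,m,(.47,.65),(-.12,.1),(.075,.092));rect(P,"plate")
A=np.c_[P[:,:2],np.ones(len(P))];c=np.linalg.lstsq(A,P[:,2],rcond=None)[0];print("slopes",c[:2])
plan([(559.0,-13.95,150,93.3,.3)],-1)
cv2.imwrite("pics/w11.png",im)
E
```

```text
t 36.3 pos [559.6 -14.7 166.1] yaw 93.21 tz [ 0.002  0.    -1.   ] w 0.152 F [ 0.3 -0.2 -4.8] gf 59.8 q6 -0.13
plate c [560.5 -16.1] size [137.5 161.5] longax 3.2 n 68228 medz 84.8 mean [559.5  11.3]
slopes [ 0.00310966 -0.0046257 ]
[[[0.01,-0.01,0.26,0.01,0,-0.01,-1],[0.02,0,0.27,0.01,0,0,-1],[0,0,0,0,0,0,-1],[0,0,0,0,0,0,-1],[0,0,0,0,0,0,-1]]]
```

View pics/w11.png

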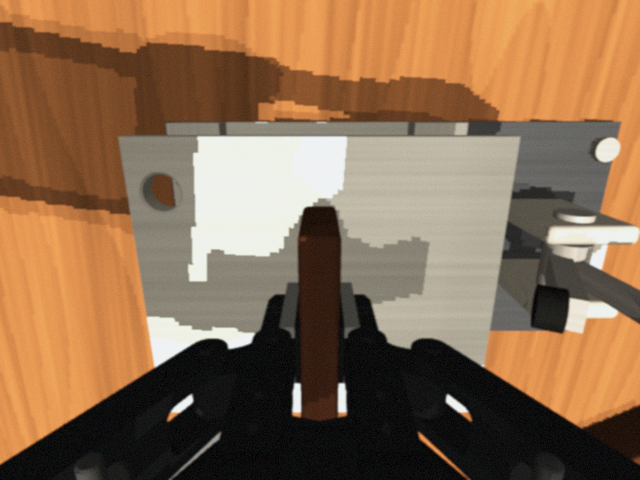

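Request:
{"api": "jog_arm", "payload": {"increments": [[[0.01, -0.01, 0.26, 0.01, 0, -0.01, -1], [0.01, -0.01, 0.22, 0.01, -0.01, 0, -1], [0, 0, 0, 0, 0, 0, -1], [0, 0, 0, 0, 0, 0, -1], [0, 0, 0, 0, 0, 0, -1]]]}}

```text
time: 36.77
tool_pos: [0.5581, -0.0141, 0.1501]
tcp_rot: [-2.156, -2.283, 0.003]
wrist_force: [0.7, -0.4, -4.6]
width: 0.153
grip_force: 59.7
```

```bash
python3 -c "
from plan import *
st();plan([(559.0,-13.95,145,93.3,.1)],-1)"
```

```text
t 36.77 pos [558.1 -14.1 150.1] yaw 93.28 tz [-0.002 -0.001 -1.   ] w 0.153 F [ 0.7 -0.4 -4.6] gf 59.7 q6 -0.13
[[[0,0.01,0.09,-0.01,0,0,-1],[0,0.02,0.08,-0.01,0.01,0,-1],[0,0,0,0,0,0,-1],[0,0,0,0,0,0,-1],[0,0,0,0,0,0,-1]]]
```

Request:
{"api": "jog_arm", "payload": {"increments": [[[0, 0, 0.06, 0, 0, 0, -1], [0, 0, 0.06, 0, 0, 0, -1], [0, 0, 0.06, 0, 0, 0, -1], [0, 0, 0, 0, 0, 0, -1], [0, 0, 0, 0, 0, 0, -1]]]}}

```text
time: 37.18
tool_pos: [0.5583, -0.0141, 0.1451]
tcp_rot: [-2.157, -2.284, 0.003]
wrist_force: [0.0, 0.1, -4.6]
width: 0.155
grip_force: 59.8
```

Request:
{"api": "jog_arm", "payload": {"increments": [[[0, 0, 0, 0, 0, 0, -1], [0, 0, 0, 0, 0, 0, -1], [0, 0, 0, 0, 0, 0, -1], [0, 0, 0, 0, 0, 0, -1], [0, 0, 0, 0, 0, 0, -1]]]}}

```text
time: 37.6
tool_pos: [0.5585, -0.0141, 0.1454]
tcp_rot: [-2.157, -2.284, 0.002]
wrist_force: [0.4, -0.3, -5.4]
width: 0.156
grip_force: 59.8
```

```bash
python3 -c "
from plan import *
st();plan([(559.0,-13.95,139,93.3,.1)],-1)"
```

```text
t 37.6 pos [558.5 -14.1 145.4] yaw 93.27 tz [-0.001 -0.001 -1.   ] w 0.156 F [ 0.4 -0.3 -5.4] gf 59.8 q6 -0.13
[[[0,0.01,0.07,0,0,0,-1],[0,0,0.07,-0.01,0,0,-1],[0,0.01,0.07,0,0.01,0,-1],[0,0,0,0,0,0,-1],[0,0,0,0,0,0,-1]]]
```

Request:
{"api": "jog_arm", "payload": {"increments": [[[0, 0.01, 0.07, 0, 0, 0, -1], [0, 0.01, 0.07, 0, 0, 0, -1], [0, 0, 0.07, 0, 0, 0, -1], [0, 0, 0, 0, 0, 0, -1], [0, 0, 0, 0, 0, 0, -1]]]}}

```text
time: 38.02
tool_pos: [0.5587, -0.0141, 0.1386]
tcp_rot: [-2.156, -2.283, 0.003]
wrist_force: [0.1, -0.1, -4.3]
width: 0.153
grip_force: 59.8
```

Request:
{"api": "jog_arm", "payload": {"increments": [[[0, 0, 0.05, 0, 0, 0, -1], [0, 0, 0.05, 0, 0, 0, -1], [0, 0, 0, 0, 0, 0, -1], [0, 0, 0, 0, 0, 0, -1], [0, 0, 0, 0, 0, 0, -1]]]}}

```text
time: 38.43
tool_pos: [0.559, -0.0141, 0.136]
tcp_rot: [-2.157, -2.284, 0.003]
wrist_force: [-0.6, 0.2, -3.8]
width: 0.155
grip_force: 59.8
```

Underside at about 44 mm with no contact; the pins are entering the holes. Continuing down.

Request:
{"api": "jog_arm", "payload": {"increments": [[[0, 0, 0.06, 0, 0, 0, -1], [0, 0, 0.06, 0, 0, 0, -1], [0, 0, 0.06, 0, 0, 0, -1], [0, 0, 0, 0, 0, 0, -1], [0, 0, 0, 0, 0, 0, -1]]]}}

```text
time: 38.85
tool_pos: [0.5588, -0.0141, 0.1303]
tcp_rot: [-2.157, -2.283, 0.003]
wrist_force: [0.6, -0.8, -5.0]
width: 0.154
grip_force: 59.8
```

Request:
{"api": "jog_arm", "payload": {"increments": [[[0, 0, 0.06, 0, 0, 0, -1], [0, 0, 0.06, 0, 0, 0, -1], [0, 0, 0.04, 0, 0, 0, -1], [0, 0, 0, 0, 0, 0, -1], [0, 0, 0, 0, 0, 0, -1]]]}}

```text
time: 39.27
tool_pos: [0.5589, -0.0141, 0.1256]
tcp_rot: [-2.157, -2.283, 0.003]
wrist_force: [0.4, -0.6, -4.8]
width: 0.154
grip_force: 59.8
```

```bash
python3 -c "
from plan import *
st()"
```

```text
t 39.27 pos [558.9 -14.1 125.6] yaw 93.27 tz [-0.002 -0.001 -1.   ] w 0.154 F [ 0.4 -0.6 -4.8] gf 59.8 q6 -0.13
```

Request:
{"api": "jog_arm", "payload": {"increments": [[[0, 0, 0.04, 0, 0, 0, -1], [0, 0, 0.02, 0, 0, 0, -1], [0, 0, 0, 0, 0, 0, -1], [0, 0, 0, 0, 0, 0, -1], [0, 0, 0, 0, 0, 0, -1]]]}}

```text
time: 39.68
tool_pos: [0.559, -0.0141, 0.124]
tcp_rot: [-2.157, -2.284, 0.002]
wrist_force: [0.1, 0.1, -4.9]
width: 0.156
grip_force: 59.8
```

Request:
{"api": "jog_arm", "payload": {"increments": [[[0, 0, 0.02, 0, 0, 0, -1], [0, 0, 0.01, 0, 0, 0, -1], [0, 0, 0, 0, 0, 0, -1], [0, 0, 0, 0, 0, 0, -1], [0, 0, 0, 0, 0, 0, -1]]]}}

```text
time: 40.1
tool_pos: [0.5591, -0.0141, 0.1237]
tcp_rot: [-2.157, -2.284, 0.002]
wrist_force: [-4.1, 0.1, 4.5]
width: 0.153
grip_force: 61.0
```

Request:
{"api": "jog_arm", "payload": {"increments": [[[0, 0, 0, 0, 0, 0, -0.5], [0, 0, 0, 0, 0, 0, 0], [0, 0, 0, 0, 0, 0, 0.3], [0, 0, 0, 0, 0, 0, 0.3], [0, 0, 0, 0, 0, 0, 0.3]]], "force": 20}}

```text
time: 40.52
tool_pos: [0.5593, -0.0141, 0.1231]
tcp_rot: [2.157, 2.284, -0.002]
wrist_force: [0.1, 0.1, -0.3]
width: 0.648
grip_force: 0.0
```

Request:
{"api": "jog_arm", "payload": {"increments": [[[0, 0, -0.3, 0, 0, 0, 0.3], [0, 0, -0.8, 0, 0, 0, 0.3], [0, 0, -1, 0, 0, 0, 0.3], [0, 0, -1, 0, 0, 0, 0.3], [0, 0, -1, 0, 0, 0, 0.3]]]}}

```text
time: 40.93
tool_pos: [0.5589, -0.0139, 0.2478]
tcp_rot: [-2.157, -2.284, 0.003]
wrist_force: [0.8, 0.1, -0.5]
width: 0.648
grip_force: 0.0
```

```bash
python3 - <<'E'
from fit import *
from plan import *
s=st()
W,im,m=cloud("wrist");S,ims,ms=cloud("scene")
for n,w,k in(("w",W,m),("s",S,ms)):
    P=sel(w,k,(.47,.645),(-.12,.1),(.036,.05));rect(P,n+"plate")
    A=np.c_[P[:,:2],np.ones(len(P))];c=np.linalg.lstsq(A,P[:,2],rcond=None)[0];print("slopes",c[:2])
plan([(559,-14,300,93.3),(697,-5.5,300,3.3),(697,-5.5,255,3.3)],1)
E
```

```text
t 40.93 pos [558.9 -13.9 247.8] yaw 93.28 tz [-0.001 -0.001 -1.   ] w 0.648 F [ 0.8  0.1 -0.5] gf 0.0 q6 -0.13
wplate c [559.8 -15.4] size [136.5 160.7] longax 3.32 n 32068 medz 42.5 mean [559.7  -8.2]
slopes [ 0.0007783  -0.00163813]
splate c [559.  -15.9] size [143.4 164.6] longax 2.6 n 2536 medz 42.0 mean [562.9 -21.2]
slopes [-0.00058554  0.00251548]
[[[0,-0.06,-0.78,0.05,0.01,0,1],[0.01,-0.05,-0.77,0.05,0.01,0,1],[0,0.29,0,0,0,0.94,1],[0.03,0.29,0,0,0,0.94,1],[0.06,0.28,0,0,0,0.94,1]]]
[[[0.08,0.27,0,0,0,0.94,1],[0.11,0.27,0,0,0,0.94,1],[0.14,0.25,0,0,0,0.94,1],[0.16,0.24,0,0,0,0.94,1],[0.18,0.22,0,0,0,0.94,1]]]
[[[0.21,0.2,0,0,0,0.93,1],[0.22,0.18,0,0,0,0.94,1],[0.24,0.16,0,0,0,0.93,1],[0.26,0.13,0,0,0,0.94,1],[0.27,0.11,0,0,0,0.93,1]]]
[[[0.27,0.08,0,0,0,0.94,1],[0.28,0.06,0,0,0,0.93,1],[0.29,0.03,0,0,0,0.94,1],[0,0,0.75,0,0,0,1],[0,0,0.75,0,0,0,1]]]
```

Request:
{"api": "jog_arm", "payload": {"increments": [[[0, -0.06, -0.78, 0, 0, 0, 1], [0.01, -0.05, -0.77, 0, 0, 0, 1], [0, 0.29, 0, 0, 0, 0.94, 1], [0.03, 0.29, 0, 0, 0, 0.94, 1], [0.06, 0.28, 0, 0, 0, 0.94, 1]]]}}

```text
time: 41.45
tool_pos: [0.5822, -0.0122, 0.2933]
tcp_rot: [2.474, 1.935, -0.001]
wrist_force: [-0.3, 0.9, -0.4]
width: 0.998
grip_force: 0.0
```

Request:
{"api": "jog_arm", "payload": {"increments": [[[0.08, 0.27, 0, 0, 0, 0.94, 1], [0.11, 0.27, 0, 0, 0, 0.94, 1], [0.14, 0.25, 0, 0, 0, 0.94, 1], [0.16, 0.24, 0, 0, 0, 0.94, 1], [0.18, 0.22, 0, 0, 0, 0.94, 1]]]}}

```text
time: 41.87
tool_pos: [0.6249, -0.0097, 0.2921]
tcp_rot: [-2.871, -1.275, 0.004]
wrist_force: [0.1, 0.2, -0.1]
width: 0.998
grip_force: 0.0
```

Request:
{"api": "jog_arm", "payload": {"increments": [[[0.21, 0.2, 0, 0, 0, 0.93, 1], [0.22, 0.18, 0, 0, 0, 0.94, 1], [0.24, 0.16, 0, 0, 0, 0.93, 1], [0.26, 0.13, 0, 0, 0, 0.94, 1], [0.27, 0.11, 0, 0, 0, 0.93, 1]]]}}

```text
time: 42.28
tool_pos: [0.6682, -0.0067, 0.2919]
tcp_rot: [3.094, 0.542, -0.004]
wrist_force: [-0.0, 0.6, 0.3]
width: 0.996
grip_force: 0.0
```

Request:
{"api": "jog_arm", "payload": {"increments": [[[0.27, 0.08, 0, 0, 0, 0.94, 1], [0.28, 0.06, 0, 0, 0, 0.93, 1], [0.29, 0.03, 0, 0, 0, 0.94, 1], [0, 0, 0.75, 0, 0, 0, 1], [0, 0, 0.75, 0, 0, 0, 1]]]}}

```text
time: 42.7
tool_pos: [0.6954, -0.0055, 0.2489]
tcp_rot: [3.139, 0.089, 0.005]
wrist_force: [-0.8, -0.9, -0.8]
width: 1.002
grip_force: 0.0
```

```bash
python3 - <<'E'
from fit import *
from plan import *
s=st()
W,im,m=cloud("wrist")
b=sel(W,m,(.66,.73),(-.03,.02),(.13,.165));b=b[:]
M=np.c_[2*b,np.ones(len(b))];x=np.linalg.lstsq(M,(b**2).sum(1),rcond=None)[0];print("ball",x[:3]*1000,np.sqrt(x[3]+x[:3]@x[:3])*1000,len(b))
plan([(697,-5.5,199,3.3,.7)],1)
E
```

```text
t 42.7 pos [695.4  -5.5 248.9] yaw 3.27 tz [ 0.003 -0.001 -1.   ] w 1.002 F [-0.8 -0.9 -0.8] gf 0.0 q6 1.47
ball [693.81794003  -7.08672402 145.59742284] 12.643414552318323 2012
[[[0.06,0,0.47,0,0.03,0,1],[0.06,0.01,0.47,0,0.02,0,1],[0.06,0,0.47,0,0.03,0,1],[0,0,0,0,0,0,1],[0,0,0,0,0,0,1]]]
```

Request:
{"api": "jog_arm", "payload": {"increments": [[[0, 0, 0.55, 0, 0.02, 0, 1], [0, 0, 0.55, 0, 0.01, 0, 1], [0, 0, 0.53, 0, 0, 0, 1], [0, 0, 0, 0, 0, 0, 0], [0, 0, 0, 0, 0, 0, -1]]], "force": 20}}

```text
time: 43.17
tool_pos: [0.6927, -0.0055, 0.1973]
tcp_rot: [3.14, 0.09, -0.003]
wrist_force: [0.4, -0.2, -1.0]
width: 0.747
grip_force: 0.0
```

Request:
{"api": "jog_arm", "payload": {"increments": [[[0, 0, 0, 0, 0, 0, -1], [0, 0, 0, 0, 0, 0, -1], [0, 0, 0, 0, 0, 0, -1], [0, 0, 0, 0, 0, 0, -1], [0, 0, 0, 0, 0, 0, -1]]]}}

```text
time: 43.58
tool_pos: [0.6946, -0.0054, 0.2004]
tcp_rot: [3.14, 0.09, 0.007]
wrist_force: [0.1, 1.1, 4.7]
width: 0.284
grip_force: 19.6
```

Request:
{"api": "jog_arm", "payload": {"increments": [[[-0.33, 0, 0.02, 0, 0, 0, -1], [-0.33, 0, 0.02, 0, 0, 0, -1], [-0.32, 0, 0.09, 0, 0, 0, -1], [-0.31, 0, 0.09, 0, 0, 0, -1], [-0.29, 0, 0.16, 0, 0, 0, -1]]]}}

```text
time: 44.0
tool_pos: [0.6459, -0.0082, 0.1881]
tcp_rot: [3.14, 0.09, 0.005]
wrist_force: [-0.4, 2.0, 5.6]
width: 0.283
grip_force: 20.1
```

Request:
{"api": "jog_arm", "payload": {"increments": [[[-0.29, 0, 0.16, 0, 0, 0, -1], [-0.25, 0.01, 0.22, 0, 0, 0, -1], [-0.25, 0.01, 0.22, 0, 0, 0, -1], [-0.16, 0, 0.2, 0, 0, 0, -1], [-0.1, 0, 0.15, 0, 0, 0, -1]]]}}

```text
time: 44.42
tool_pos: [0.6131, -0.0102, 0.1567]
tcp_rot: [-3.14, -0.09, 0.002]
wrist_force: [-2.0, 5.1, 3.1]
width: 0.289
grip_force: 20.4
```

Request:
{"api": "jog_arm", "payload": {"increments": [[[-0.03, 0, 0.06, 0, 0, 0, -1], [-0.02, 0, 0.04, 0, 0, 0, -1], [0, 0, 0, 0, 0, 0, -1], [0, 0, 0, 0, 0, 0, -1], [0, 0, 0, 0, 0, 0, -1]]]}}

```text
time: 44.83
tool_pos: [0.6127, -0.0102, 0.1557]
tcp_rot: [-3.14, -0.09, 0.001]
wrist_force: [-5.5, 5.5, 10.2]
width: 0.287
grip_force: 20.8
```

Request:
{"api": "jog_arm", "payload": {"increments": [[[-0.03, 0, 0.05, 0, 0, 0, -1], [0, 0, 0.03, 0, 0, 0, -1], [0, 0, 0, 0, 0, 0, -1], [0, 0, 0, 0, 0, 0, -1], [0, 0, 0, 0, 0, 0, -1]]]}}

```text
time: 45.25
tool_pos: [0.6126, -0.0102, 0.1555]
tcp_rot: [-3.14, -0.09, -0.002]
wrist_force: [-8.6, 5.9, 18.3]
width: 0.285
grip_force: 21.3
```

Request:
{"api": "jog_arm", "payload": {"increments": [[[0, 0, 0, 0, 0, 0, 0], [0, 0, 0, 0, 0, 0, 0.5], [0, 0, 0, 0, 0, 0, 0.5], [0, 0, 0, 0, 0, 0, 0.5], [0, 0, 0, 0, 0, 0, 0.5]]]}}

```text
time: 45.67
tool_pos: [0.6123, -0.0112, 0.1521]
tcp_rot: [3.139, 0.09, 0.001]
wrist_force: [0.2, 0.7, 0.2]
width: 0.748
grip_force: 0.0
```

Request:
{"api": "jog_arm", "payload": {"increments": [[[0, 0, -0.4, 0, 0, 0, 0.5], [0, 0, -1, 0, 0, 0, 0.5], [0, 0, -1, 0, 0, 0, 0.5], [0, 0, -1, 0, 0, 0, 0.5], [0, 0, -1, 0, 0, 0, 0.5]]]}}

```text
time: 46.08
tool_pos: [0.6123, -0.0108, 0.287]
tcp_rot: [3.139, 0.09, 0.003]
wrist_force: [0.8, -0.5, -0.5]
width: 0.749
grip_force: 0.0
```

Request:
{"api": "jog_arm", "payload": {"increments": [[[-1, 0, -0.3, 0, 0, 0, 0.5], [-1, 0, 0, 0, 0, 0, 0.5], [-1, 0, 0, 0, 0, 0, 0.5], [0, 0, 0, 0, 0, 0, 0.5], [0, 0, 0, 0, 0, 0, 0.5]]]}}

```text
time: 46.5
tool_pos: [0.5215, -0.0159, 0.2947]
tcp_rot: [3.139, 0.089, 0.005]
wrist_force: [0.1, 0.4, 1.0]
width: 0.746
grip_force: 0.0
```

```bash
python3 - <<'E'
from fit import *
from plan import *
s=st()
W,im,m=cloud("wrist");S,ims,ms=cloud("scene");D,imd,md=cloud("side")
b=sel(W,m,(.58,.65),(-.035,.015),(.09,.125))
M=np.c_[2*b,np.ones(len(b))];x=np.linalg.lstsq(M,(b**2).sum(1),rcond=None)[0];c=x[:3]*1000
print("ball",c,np.sqrt(x[3]+x[:3]@x[:3])*1000,len(b))
d=np.array([(c[0]-559.4)*np.cos(.057)+(c[1]+15)*np.sin(.057)-130,c[2]-55]);print("q",np.arctan2(d[1],-d[0])-.524,np.hypot(*d))
P=sel(W,m,(.47,.645),(-.12,.1),(.036,.05));rect(P,"plate")
rect(sel(D,md,(.35,.52),(.24,.40),(.126,.15)),"bar")
cv2.imwrite("pics/w12.png",np.hstack([cv2.resize(ims[130:350,280:480],None,fx=2,fy=2),cv2.resize(imd[180:400,200:400],None,fx=2,fy=2)]))
E
```

```text
t 46.5 pos [521.5 -15.9 294.7] yaw 3.26 tz [ 0.003 -0.001 -1.   ] w 0.746 F [0.1 0.4 1. ] gf 0.0 q6 1.44
ball [617.26386921 -11.63477833  96.03527171] 19.658622538745913 1744
q -0.006210333726037409 82.90611173163121
plate c [559.6 -15.6] size [136.4 160.5] longax 3.37 n 25406 medz 42.4 mean [562.9 -15.4]
bar c [432.2 314.6] size [ 45.9 104.2] longax 175.18 n 346 medz 131.9 mean [431.8 314.8]
```

View pics/w12.png

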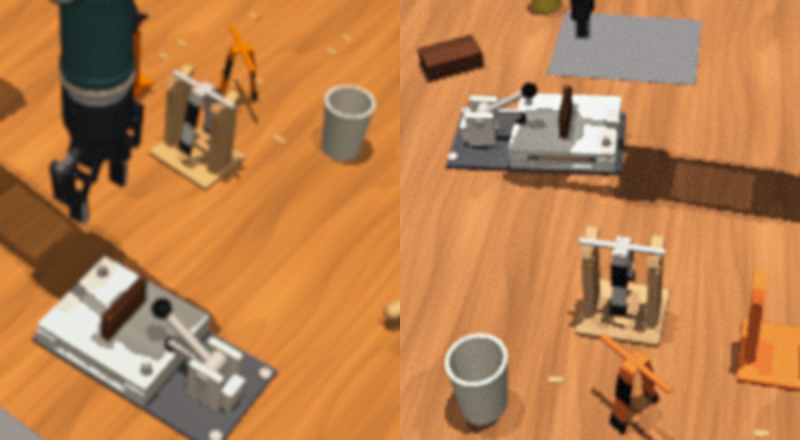

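```bash
python3 - <<'E'
from fit import *
from scipy.optimize import least_squares
W,im,m=cloud("wrist")
b=sel(W,m,(.58,.618),(-.035,.015),(.1,.125))*1000
r=least_squares(lambda c:np.linalg.norm(b-c,axis=1)-13,[612,-12,100],loss="soft_l1");c=r.x
d=np.array([(c[0]-559.4)*np.cos(.057)+(c[1]+15)*np.sin(.057)-130,c[2]-55]);print(c,b[:,2].max(),"q",np.arctan2(d[1],-d[0])-.524,np.hypot(*d),np.abs(r.fun).mean())
E
```

```text
[613.4566867  -11.95712294 104.03612404] 118.35760460970782 q 0.04985584144338151 90.32685304903158 0.3888639049801197
```

```bash
python3 -c "
from workcell import bot
print(bot.finish_job())"
```

```text
the job is handed in; nothing more can be done
None
```

The job is done and handed in at about 47 s of the 192 s allowed: the lever was raised, both blanks present lie flat in the two outer grooves, the tongs hang back in their stand, the plate sits flush over the pins, and the lever rests on it at about 0.04–0.05 rad.

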